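Fit the retaining ring on the inclined bearing spindle

ROBOT

A 6-joint arm with a two-finger parallel gripper is mounted at the origin on a cart in front of the work surface, level with it; the furniture and walls round the work are solid. World frame = base frame: x ahead of the robot, y to its left, z up, the work surface at z = 0. Lengths are in m, angles in rad, forces in N, time in s.
With the tool pointing down it reaches from about 0.35 to 0.925 m from the base axis. Payload 6.4 kg.
Tool frame: the origin (TCP) lies at the very end of the fingers, on their centre line; the grasp point (between the pads) lies 19 mm behind it; z points along the fingers, y is the line along which they close (so a half turn about z gives the same grasp; the last joint's range is limited). The gripper opens to 94 mm and grips with 3 to 60 N. Pads are 16 mm wide; open, the fingers measure 119 mm over their backs; the gripper's body (75 mm by 177 mm) begins 78 mm behind the grasp point.
Start: joints at [0.976, 0.245, 1.558, -0, 1.339, -0.174], TCP at [0.266, 0.593, 0.205] pointing down, gripper open.
Joint ranges: [-3.13, 3.13], [-1.02, 2.26], [0.13, 2.54], [-0.95, 4.09], [0.21, 2.88], [-2.74, 2.74]. Speed limits (rad/s): [2.57, 2.57, 3.14, 3.14, 3.14, 3.14].

INTERFACE

Orientations are given as a unit quaternion [x, y, z, w].
In Python, from bench import readout, optics, order gives the robot as it stands.
- The arm moves only by the tool servo_tool, never from a script. Its argument "motion" is a list of rows, each an object with "hand": the opening, from 0 (shut) to 1 (fully open); "offset": the shift along the tool's x, y, z in mm, a list of three; "twist": the turn about the tool's z in rad. In form: [{"hand": hand, "offset": [x, y, z], "twist": twist}, ...]. A call has 1 to 12 rows; each row shifts and turns the commanded pose from where the row before left it, along the tool's axes as they then stand; what a row does not reach is not made up. A row lasts 1/10 s, in which the tool goes at most 50 mm and 8.59 degrees, less where a joint would pass 70% of its speed; a pose out of reach is approached as far as the arm can. A call with a gripper value outside its range is refused whole. The fingers move at their own pace and stop on an object; "grip_force" is the grip in N (left out, the last holds). Time passes only in rows, so rows that do not move let the fingers close. It gives the time, the measured TCP pose, the force, the opening and the grip force at its end, in the units of the state.
- readout.sense(): the state, without advancing time (a new reading comes with each control period).
- optics.read_camera(name): name is "scene" or "top" or "wrist"; returns (picture, depth): 420x560x3 uint8, blue, green, red; 420x560 float32, m along the optical axis (not along the pixel's ray), 0 where there is no reading.
- optics.get_calibration(name): a dict with "fx", "fy", "cx", "cy" (pixels), "R" (3x3) and "t" (3): a world point X has camera coordinates R X + t. Camera axes: x right, y down, z forward; pixel columns grow to the right and rows downward; lengths in m; the calibration is good to about 2 mm. A picture is of the moment at which its call begins: read the wrist's pose just before it. get_calibration takes no time and is no camera call; for the wrist camera it gives the pose at the moment of the call.
- order.finish_job(): hands the job in; it is judged then, once.
The state is a dict: "time_s": time; "joint_pos": joint angles; "joint_velocities": joint speeds; "effort": joint torques, N m; "tool_pos": TCP position; "eef_rot": TCP orientation; "ft_force": force on the tool from outside, world axes, zero at the start; "moment": the same for the moment, N m; "opening": finger opening in m; "gripper_force": force on a finger pad.
Only numpy, scipy, OpenCV 4.12 (cv2) and the standard library are available. Lean on these libraries where they do the work, as an engineer would, in place of code of your own. Each camera call takes 0.05 s, during which the arm holds its last target. There are 200 camera calls.

TASK

The bearing on the inclined spindle still lacks its retaining ring. Take the pliers from their blue stand, pick the ring out of the white nest by its two lugs, spread it by squeezing the handles, slide it down the tilted shaft until the plier tips come gently to rest on the flange cover, ease the handles so that the ring springs shut in the groove, draw the tips off and put the pliers back upright in their stand. Handle the ring only with the pliers, do not press hard on the bearing, and leave the spindle's set angle and the other things on the bench as they are.

Things in the scene. Friction and masses are not known exactly. Their poses are not given: they have to be found in the camera images.
- snap_ring: dark steel C-shaped retaining ring, 41 mm across, 4 mm thick, 26 g, flat on the nest. Origin: ring centre in its underside; z: ring axis; x: towards the gap. Its ends run out as ears with round lugs of 8 mm diameter; lug centres shut: x 33, y +-14 mm (20 mm clear between lugs); spread: x 29, y +-31 mm. It springs shut by itself: the lugs press together with 1.5 N shut, 5 N spread
- ring_centre (a point): point of the ring to bring onto the shaft axis while it is spread (then it clears the shaft by nearly 2 mm all round): 0.7 mm from the ring's origin along its x, at half its thickness. Once shut in the groove the ring draws itself 4 mm sideways towards its lugs, so this point then lies about 4 mm off the axis
- ring_arm_l (a joint): opening angle of the ring's arm on its +y side, rad: 0 shut (within 0.03 when seated in the groove), 0.32 to 0.41 when spread by fully squeezed pliers. Above 0.1 after easing: it has shut on the plain shaft or the bevel, not in the groove; spread it again and press further down
- ring_arm_r (a joint): the same for the ring's arm on its -y side
- pliers: pliers with red handles, 130 g, upright in the stand, tips down. Origin: pivot; z up along the handles, x along the pivot pin, y across the handles; the same turned half round about z. Squeezing the handles parts the tips, each by 23 mm, and they rise 5 mm. A spread ring then hangs with ring_centre 75 mm below the pivot, 28 mm beside the pliers' axis. They may sit askew in the hand
- pliers_grip (a point): where to grip: between the handles, 62 mm above the pivot, fingers along the pliers' -z, closing along their y. Handles run from 24 to 79 mm above the pivot, 14 mm wide in x; outside width here 66 mm eased, 28 mm squeezed. Hand opening of 63 to 64 mm holds the eased pliers with the tips all but shut; 40 N or more spreads the ring
- pliers_tips (a point): midway between the tip seats, 80 mm below the pivot. Each tip has an outward-facing seat that takes a lug: a shallow V (12 mm long in x) between two lips 5.4 mm apart. Tips shut measure 13 mm over the lips in y; their undersides lie 86 mm below the pivot. When squeezed this point does not move, though the tips do
- lever_l (a joint): angle of each plier lever (both move alike), rad: 0 eased by their spring, tips shut; 0.297 squeezed to the stop (up to 0.32 under a firm grip). The handles resist with about 9 N eased and 26 N squeezed with the ring on. Below 0.04 the tips are clear of the lugs of a shut ring; about 0.02 at a hand opening of 63 to 64 mm
- plier_stand: blue sheet-metal stand, 84 x 72 mm, 88 mm high, fixed. Origin: centre of its foot. Top plate and a guide plate 30 mm up have a slot on the centre, 24 mm along x, 27 mm along y. The pliers hang in it with the pivot boss on the top plate: origin 94 mm above the foot, their x along the stand's x (either way round)
- ring_nest: white plate, 96 x 74 x 12 mm, fixed. Origin: underside, below the ring's centre. The ring lies round a small spigot on a ledge 4 mm above the plate's top face, its gap towards the nest's +x (within 0.1 rad), its lugs free over the plate. Tips let down midway between the lugs until they touch the plate have their seats level with the lugs
- spindle_fixture: grey swivel fixture on a dark base plate 136 x 112 x 12 mm, fixed, carrying the bearing spindle. Origin: centre of its underside. The swivel axis runs along its y, 50 mm up; the spindle leans towards its -x
- spindle_tilt (a joint): angle of the spindle from vertical, rad (0.42 to 0.66); a stiff swivel that is to stay as set
- spindle_groove (a point): middle of the groove on the spindle axis, 40 mm from the swivel axis; z points out along the spindle, x is the fixture's x tilted with it. Groove 24.4 mm diameter, 4.8 mm high; above it a 2.6 mm bevel and the shaft of 29 mm; below, 2.4 mm from this point, the face of a 49 mm spacer, and 3.2 mm lower the flat flange cover, 94 mm. The ring may stand at any angle about the axis
- spindle_end (a point): centre of the shaft's free end, 24.8 mm out from spindle_groove; the last 6 mm taper to 20 mm diameter. When the spread tips touch the flange cover, the ring lies on the spacer or up to 2 mm above it, and the bevel draws it down as it shuts; pressing on only tips it out of square
- plug_gauge: bystander: plug gauge with a dark handle, 96 mm long, 16 mm thick, lying on the bench
- ring_gauge: bystander: steel setting ring, 43 mm across, 12 mm high
- hex_key: bystander: dark hexagon key, 30 x 84 x 9 mm
- loupe: bystander: black standing loupe, 37 mm across, 35 mm high
- marker: bystander: felt marker with a red cap, 139 mm long, 17 mm thick

How it is judged:
By the outcome, as a careful person would: the job done as asked, in the order asked, and still so for the second after the job is handed in, with the robot touching nothing.
It also fails if it takes over 58 s, if anything falls off the work surface, if the arm or the gripper's body presses on something with over 40 N, if the wrist force passes 120 N, or if a joint passes its speed limit or range.

## Working session

There is one attempt and no reset: what is moved stays moved. The work goes in short steps, Python scripts to look and compute and a tool call to move; the robot and the scene stay as the last step left them, time stands still between calls to the robot, and variables do not carry over. Pictures are saved under pics/ and viewed, at most 10 in all, crops included, and the job is handed in when it is done.

Besides the shell and the picture viewer there is one more tool, called after "Emit:" by a JSON object that holds its "op" and its "data", one argument or row to a line. servo_tool: Moves the arm, as the interface text tells. Its arguments: {"type":"object","properties":{"motion":{"type":"array","items":{"type":"object","properties":{"hand":{"type":"number"},"offset":{"type":"array","items":{"type":"number"}},"twist":{"type":"number"}}}},"grip_force":{"type":"number"}},"required":["motion"]}

```bash
mkdir -p pics
cat > h.py <<'E'
import numpy as np, cv2
from bench import readout, optics, order
def grab(n):
    c=optics.get_calibration(n); p,d=optics.read_camera(n); 
    np.savez(f'/tmp/{n}.npz',p=p,d=d,**{k:np.array(c[k]) for k in c}); return p,d,c
def load(n):
    z=np.load(f'/tmp/{n}.npz'); return z['p'],z['d'],{k:z[k] for k in('fx','fy','cx','cy','R','t')}
def cloud(d,c):
    v,u=np.mgrid[:d.shape[0],:d.shape[1]]
    P=np.stack([(u-c['cx'])/c['fx']*d,(v-c['cy'])/c['fy']*d,d],-1)
    return (P-np.array(c['t']))@np.array(c['R'])
def ray(c,u,v,z):
    R=np.array(c['R']);t=np.array(c['t']);o=-R.T@t
    r=R.T@np.array([(u-c['cx'])/c['fx'],(v-c['cy'])/c['fy'],1.]); return o+r*(z-o[2])/r[2]
E
python3 - <<'E'
from h import *
s=readout.sense();print(s)
for n in('top','scene'):
    p,d,c=grab(n);cv2.imwrite(f'pics/{n}0.png',p);print(n,c)
E
```

```text
{'time_s': 0.0, 'joint_pos': array([ 9.75912983e-01,  2.45774541e-01,  1.55898352e+00, -1.73309562e-06,
        1.33870680e+00, -1.74100214e-01]), 'joint_velocities': array([-6.07981372e-04, -1.15258251e-04,  1.19196711e-03,  4.90931025e-04,
       -1.30401501e-03,  2.81873969e-05]), 'effort': array([ 2.11389756e-04, -4.15830624e+01, -3.14607453e+01,  6.84954249e-02,
        3.32137384e-02, -1.16369861e-04]), 'tool_pos': array([0.26516758, 0.59280479, 0.20438705]), 'eef_rot': array([ 2.08842559e-01,  9.77948827e-01, -8.68074474e-04, -3.50339852e-04]), 'ft_force': array([0.57545272, 0.43905997, 0.71751235]), 'moment': array([-0.02324569,  0.00593074,  0.0192197 ]), 'gripper_force': 0.0, 'opening': 0.09413242389297778}
top {'fx': 503.74376622337786, 'fy': 503.74376622337786, 'cx': 283.120732978032, 'cy': 209.61795393349954, 'R': array([[-0.00518877, -0.99979337, -0.01965433],
       [-0.99663195,  0.00677893, -0.0817239 ],
       [ 0.08184025,  0.01916408, -0.99646119]]), 't': array([-0.12087279,  0.56214123,  1.28713971])}
scene {'fx': 414.6715029680874, 'fy': 414.6715029680874, 'cx': 275.3960764313144, 'cy': 206.2935025260639, 'R': array([[ 0.61748568, -0.78616478, -0.02561987],
       [-0.37960648, -0.26931492, -0.88508101],
       [ 0.68891971,  0.55625031, -0.46473135]]), 't': array([-0.45583177,  0.27633641,  0.80121448])}
```

View pics/top0.png

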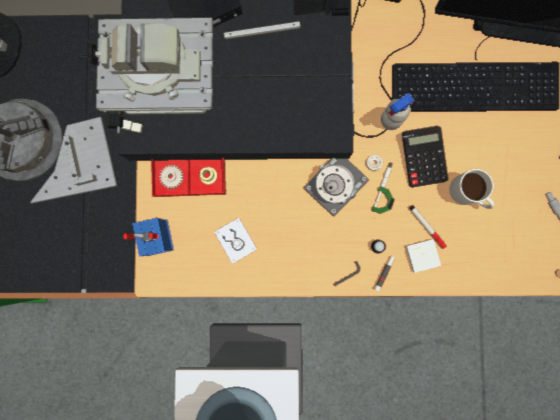

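View pics/scene0.png

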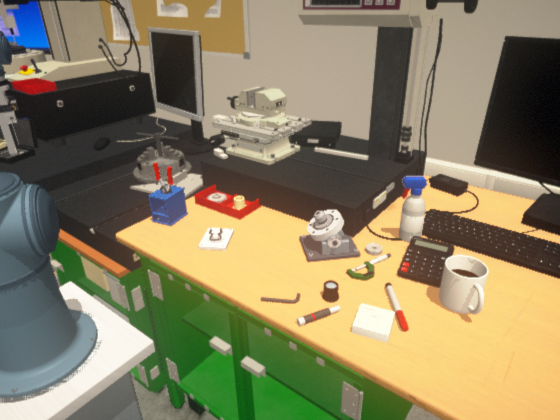

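Top view: the blue stand is at about (152,237), the nest with ring at (236,240), and the fixture at (337,186). The scene view shows the same layout, with the spindle leaning towards the upper-left. Next I measure all three.

Run:
```python
from h import *
p,d,c=load('top');W=cloud(d,c)
hsv=cv2.cvtColor(p,cv2.COLOR_BGR2HSV)
def box(u0,u1,v0,v1):
    m=np.zeros(d.shape,bool);m[v0:v1,u0:u1]=True;return m&(d>0)
# stand
m=box(115,190,205,270)&(hsv[...,0]>100)&(hsv[...,0]<130)&(hsv[...,1]>120)
P=W[m];P=P[(P[:,2]>.08)&(P[:,2]<.095)]
r=cv2.minAreaRect((P[:,:2]*1000).astype(np.float32));print('stand top',len(P),np.median(P[:,2]),r)
m=box(115,190,205,270)&((hsv[...,0]<8)|(hsv[...,0]>172))&(hsv[...,1]>150)
P=W[m];print('red',len(P),P[P[:,2]>.12].round(3)[::6])
# nest
m=box(205,270,210,270)&(hsv[...,2]>170)&(hsv[...,1]<60)
n,l,st,ce=cv2.connectedComponentsWithStats(m.astype(np.uint8));k=1+st[1:,4].argmax()
cn=cv2.findContours((l==k).astype(np.uint8),0,1)[0][0][:,0]
Q=np.array([ray(c,u,v,.012)[:2]*1000 for u,v in cn],np.float32);print('nest',cv2.minAreaRect(Q),np.median(W[l==k][:,2]))
# fixture
m=box(295,380,145,230);P=W[m]
for lo,hi in((.008,.016),(.016,.05),(.05,.075),(.075,.09),(.09,.13),(.13,.2)):
    q=P[(P[:,2]>lo)&(P[:,2]<hi)]
    if len(q)>5: print(lo,len(q),q.mean(0).round(4),cv2.minAreaRect((q[:,:2]*1000).astype(np.float32)))
big=lambda n,u0,u1,v0,v1,f:cv2.resize(n[v0:v1,u0:u1],None,fx=f,fy=f,interpolation=cv2.INTER_CUBIC)
cv2.imwrite('pics/c1.png',np.hstack([big(p,290,385,140,235,4),big(p,195,290,195,290,4)]))
```

```text
stand top 685 0.08754970865239538 ((491.93170166015625, 207.9570770263672), (84.02229309082031, 65.02027893066406), 13.510284423828125)
red 101 [[0.497 0.237 0.174]
 [0.497 0.177 0.167]
 [0.496 0.233 0.156]
 [0.495 0.175 0.172]
 [0.493 0.238 0.17 ]
 [0.494 0.232 0.146]
 [0.493 0.174 0.168]
 [0.491 0.237 0.174]
 [0.491 0.233 0.144]
 [0.49  0.175 0.164]
 [0.488 0.238 0.171]
 [0.489 0.233 0.143]
 [0.488 0.176 0.161]
 [0.486 0.237 0.167]
 [0.487 0.233 0.134]]
nest ((483.23089599609375, 1.8058052062988281), (96.29197692871094, 74.8331298828125), 29.912267684936523) 0.011718848551781784
0.008 856 [ 0.6297 -0.2833  0.0116] ((624.3177490234375, -269.68060302734375), (152.79232788085938, 223.51454162597656), 2.951834201812744)
0.016 300 [ 0.6648 -0.2487  0.0329] ((626.6151123046875, -259.6035461425781), (143.96090698242188, 207.22756958007812), 0.025208432227373123)
0.05 522 [ 0.6272 -0.2428  0.065 ] ((637.0528564453125, -239.56991577148438), (167.42776489257812, 121.52900695800781), 89.95173645019531)
0.075 431 [ 0.6353 -0.2534  0.0839] ((640.844482421875, -229.0260009765625), (112.82826232910156, 146.43569946289062), 0.003801926039159298)
0.09 924 [ 0.6694 -0.2448  0.0993] ((656.4169311523438, -226.96435546875), (143.14100646972656, 117.1456298828125), 89.50462341308594)
```

Emit:
{"op": "servo_tool", "data": {
  "motion": [
    {"hand": 1, "offset": [0, 0, 0], "twist": 0}
  ],
  "grip_force": 10
}}

```text
time_s: 0.2
tool_pos: [0.2653, 0.593, 0.2048]
eef_rot: [0.209, 0.978, -0.001, -0.0]
ft_force: [0.3, 0.2, 0.5]
opening: 0.094
gripper_force: 0.0
```

View pics/c1.png

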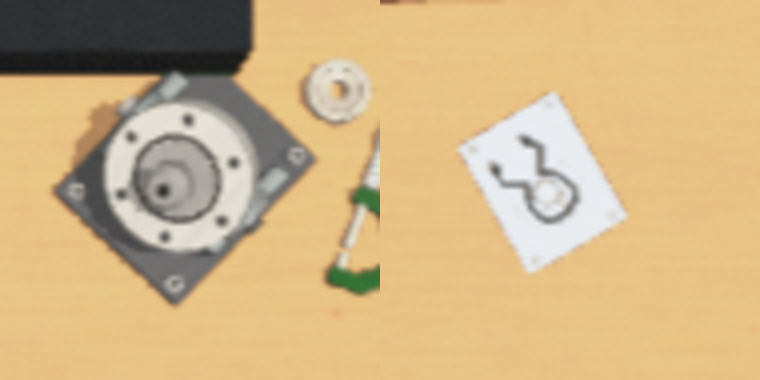

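Right crop: ring with its lugs at crop (525,140) and (497,172), so the gap points to the image's upper-left. Left crop: the shaft end at (160,188) is down-left of the flange centre (182,175). Next I fit the flange plane, and measure pliers and ring from the same data.

Run:
```python
from h import *
p,d,c=load('top');W=cloud(d,c);print('cam',-c['R'].T@c['t'])
g=p.min(-1);hs=cv2.cvtColor(p,cv2.COLOR_BGR2HSV)
m=np.zeros(d.shape,bool);m[160:206,313:358]=True
m&=(hs[...,1]<45)&(hs[...,2]>150)&(d>0)
P=W[m];P=P[P[:,2]>.045]
rng=np.random.default_rng(0);best=None
for _ in range(500):
    a=P[rng.choice(len(P),3,False)];n=np.cross(a[1]-a[0],a[2]-a[0]);n/=np.linalg.norm(n)+1e-12
    i=abs((P-a[0])@n)<.0015
    if best is None or i.sum()>best.sum():best=i
Q=P[best];q0=Q.mean(0);n=np.linalg.svd(Q-q0)[2][2];n*=np.sign(n[2])
print('plane',len(P),len(Q),q0.round(4),n.round(4),'tilt',np.arccos(n[2]),'az',np.arctan2(n[1],n[0]))
# all pts on that plane -> circle
m2=np.zeros(d.shape,bool);m2[150:215,305:370]=True
A=W[m2&(d>0)];A=A[(abs((A-q0)@n)<.002)&(A[:,2]>.04)]
e1=np.cross([0,0,1],n);e1/=np.linalg.norm(e1);e2=np.cross(n,e1)
uv=np.c_[(A-q0)@e1,(A-q0)@e2].astype(np.float32);(cx,cy),r=cv2.minEnclosingCircle(uv);print('circ r',r,q0+cx*e1+cy*e2, len(A))
# base plate
B=W[m2*0==0] if 0 else W[135:240,285:390].reshape(-1,3)
col=p[135:240,285:390].reshape(-1,3).max(1);s=(abs(B[:,2]-.012)<.004)&(col<125)
h=np.zeros((105*105),np.uint8);h[s]=255;h=cv2.morphologyEx(h.reshape(105,105),2,np.ones((2,2)));
k,l,st,ce=cv2.connectedComponentsWithStats(h);j=1+st[1:,4].argmax()
print('base',st[j],cv2.minAreaRect((B.reshape(105,105,3)[l==j][:,:2]*1000).astype(np.float32)))
# ring : dark in nest
m=np.zeros(d.shape,bool);m[215:265,212:262]=True;m&=(p.max(-1)<110)
v,u=np.nonzero(m);R=np.array([ray(c,a,b,.018) for a,b in zip(u,v)])
# nest frame
for a in (np.deg2rad(29.9),np.deg2rad(119.9)):
    X=np.array([np.cos(a),np.sin(a)]);Y=np.array([-X[1],X[0]]);q=(R[:,:2]-[.4832,.0018]);print(a,len(R),(q@X).min(),(q@X).max(),(q@Y).min(),(q@Y).max())
# shaft end: points sticking out of plane
h=(W-q0)@n;S=W[m2&(h>.015)&(h<.04)];ax=q0+cx*e1+cy*e2
rel=S-ax;rad=np.linalg.norm(rel-np.outer(rel@n,n),axis=1);print(np.percentile(h[m2&(h<.05)],[90,97,99]),S.mean(0),rad.max())
top=W[m2&(h>.028)&(h<.034)];print('end',len(top),top.mean(0), 'proj', ax+n*.0304)
```

```text
cam [ 0.45428089 -0.14932539  1.32614948]
plane 973 365 [ 0.6208 -0.2544  0.082 ] [-0.3491  0.3495  0.8695] tilt 0.51667307111454 az 2.3557306618086007
circ r 0.0728493258357048 [ 0.63942894 -0.23470697  0.08154579] 539
base [ 24  54  36  23 182] ((546.72314453125, -188.31365966796875), (89.72857666015625, 179.475341796875), 40.569297790527344)
0.5218534463463045 2 0.022397046874538588 0.027706826441971918 -0.004408309595368026 0.02262829089865634
2.092649773141201 2 -0.004408309595368023 0.022628290898656343 -0.02770682644197192 -0.022397046874538588
[0.00166572 0.01373092 0.02905675] [ 0.61276563 -0.24425311  0.10556764] 0.07978545756599992
end 53 [ 0.60924512 -0.24292662  0.10735934] proj [ 0.62881503 -0.22408321  0.1079776 ]
```

Emit:
{"op": "servo_tool", "data": {
  "motion": [
    {"hand": 1, "offset": [-30, -38, -8], "twist": 0},
    {"hand": 1, "offset": [-30, -38, -8], "twist": 0},
    {"hand": 1, "offset": [-30, -38, -8], "twist": 0},
    {"hand": 1, "offset": [-30, -38, -8], "twist": 0},
    {"hand": 1, "offset": [-30, -38, -8], "twist": 0},
    {"hand": 1, "offset": [-30, -38, -8], "twist": 0},
    {"hand": 1, "offset": [-30, -38, -8], "twist": 0},
    {"hand": 1, "offset": [-30, -38, -8], "twist": 0},
    {"hand": 1, "offset": [-30, -38, -8], "twist": 0},
    {"hand": 1, "offset": [-30, -38, -8], "twist": 0},
    {"hand": 1, "offset": [-30, -38, -8], "twist": 0},
    {"hand": 1, "offset": [-30, -38, -8], "twist": 0}
  ]
}}

```text
time_s: 1.4
tool_pos: [0.4078, 0.0281, 0.3019]
eef_rot: [0.209, 0.978, 0.0, 0.001]
ft_force: [1.7, 0.2, -0.2]
opening: 0.0945
gripper_force: 0.0
```

```bash
python3 -c "
from h import *
s=readout.sense();print(s['joint_pos'],s['eef_rot'],s['tool_pos'],s['time_s'])
p,d,c=grab('wrist');cv2.imwrite('pics/w0.png',p);print(c['R'],c['t'])"
```

```text
[-2.10377466e-01 -4.30929304e-01  2.01359465e+00  1.68425369e-04
  1.55787812e+00 -1.36026712e+00] [2.08904249e-01 9.77935955e-01 8.42460190e-05 5.24587709e-04] [0.4077723  0.02811227 0.30193991] 1.4
[[ 4.06892519e-01  9.13475962e-01  3.81361687e-04]
 [ 8.88466067e-01 -3.95849235e-01  2.32231416e-01]
 [ 2.12288778e-01 -9.41543992e-02 -9.72660487e-01]] [-0.19255364 -0.39836653  0.39865682]
```

Emit:
{"op": "servo_tool", "data": {
  "motion": [
    {"hand": 1, "offset": [-30, -39, -4], "twist": 0},
    {"hand": 1, "offset": [-30, -39, -4], "twist": 0},
    {"hand": 1, "offset": [-30, -39, -4], "twist": 0},
    {"hand": 1, "offset": [-30, -39, -4], "twist": 0},
    {"hand": 1, "offset": [-30, -39, -4], "twist": 0},
    {"hand": 1, "offset": [-30, -39, -4], "twist": 0},
    {"hand": 1, "offset": [-30, -39, -4], "twist": 0},
    {"hand": 1, "offset": [-30, -39, -4], "twist": 0},
    {"hand": 1, "offset": [-30, -39, -4], "twist": 0},
    {"hand": 1, "offset": [-30, -39, -4], "twist": 0},
    {"hand": 1, "offset": [-30, -39, -4], "twist": 0},
    {"hand": 1, "offset": [-30, -39, -4], "twist": 0}
  ]
}}

```text
time_s: 2.65
tool_pos: [0.5457, -0.5457, 0.3491]
eef_rot: [0.209, 0.978, 0.0, -0.0]
ft_force: [0.4, -0.2, 0.4]
opening: 0.0941
gripper_force: 0.0
```

Run:
```python
from h import *
s=readout.sense();print(s['joint_pos'],s['eef_rot'],s['tool_pos'],s['time_s'])
p,d,c=load('wrist');W=cloud(d,c)
m=(p.max(-1)<90)&(W[...,2]<.03)
Z=W[...,2]
# nest white plate
hs=cv2.cvtColor(p,cv2.COLOR_BGR2HSV);w=((hs[...,1]<50)&(hs[...,2]>150)).astype(np.uint8)
k,l,st,ce=cv2.connectedComponentsWithStats(w);j=1+st[1:,4].argmax()
cn=max(cv2.findContours((l==j).astype(np.uint8),0,1)[0],key=cv2.contourArea)
Q=np.array([ray(c,u,v,.012)[:2]*1000 for u,v in cn[:,0]],np.float32);r=cv2.minAreaRect(Q);print('nest',r,st[j])
a=np.deg2rad(r[2]);x0,y0,ww,hh,_=st[j]
if r[1][0]<r[1][1]: a+=np.pi/2
cv2.imwrite('pics/nest.png',cv2.resize(p[y0:y0+hh,x0:x0+ww],None,fx=2,fy=2));
```

```text
[-9.31869463e-01  4.73099180e-01  1.01344003e+00  1.33580552e-04
  1.65563083e+00 -2.08176153e+00] [ 2.08896551e-01  9.77937699e-01  2.40639352e-04 -1.72817523e-04] [ 0.54570283 -0.54569744  0.34905801] 2.65
nest ((482.7836608886719, 2.8603477478027344), (95.4322280883789, 73.43611145019531), 29.96312141418457) [ 244  198   88   80 3301]
```

View pics/nest.png

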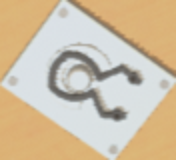

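The nest crop shows the ring centre at about crop (75,75) and lugs at (130,73) and (118,112). Now I test how the arm behaves beyond its reach, because the tool must lean about 0.5 rad outward.

Emit:
{"op": "servo_tool", "data": {
  "motion": [
    {"hand": 1, "offset": [-44, -17, 0], "twist": 0},
    {"hand": 1, "offset": [-44, -17, 0], "twist": 0},
    {"hand": 1, "offset": [-44, -17, 0], "twist": 0},
    {"hand": 1, "offset": [-44, -17, 0], "twist": 0},
    {"hand": 1, "offset": [-44, -17, 0], "twist": 0},
    {"hand": 1, "offset": [-44, -17, 0], "twist": 0}
  ]
}}

```text
time_s: 3.25
tool_pos: [0.6731, -0.6735, 0.3131]
eef_rot: [0.209, 0.978, -0.013, 0.021]
ft_force: [-0.3, -0.2, -0.8]
opening: 0.094
gripper_force: 0.0
```

```bash
python3 -c "
from h import *
from scipy.spatial.transform import Rotation as Ro
s=readout.sense();print(s['joint_pos'],s['eef_rot'],s['tool_pos'],s['time_s'],Ro.from_quat(s['eef_rot']).as_matrix())"
```

```text
[-0.90637836  1.0978508   0.13149208  0.00774028  1.86425427 -2.05387811] [ 0.20882852  0.97765094 -0.01253666  0.02078757] [ 0.67314224 -0.67348855  0.31310678] 3.25 [[-0.91191705  0.40884402  0.03540996]
 [ 0.40780159  0.91246696 -0.03319504]
 [-0.04588201 -0.01583088 -0.99882142]]
```

Emit:
{"op": "servo_tool", "data": {
  "motion": [
    {"hand": 1, "offset": [-45, -17, 0], "twist": 0},
    {"hand": 1, "offset": [-45, -17, 0], "twist": 0},
    {"hand": 1, "offset": [-45, -17, 0], "twist": 0},
    {"hand": 1, "offset": [-45, -17, 0], "twist": 0}
  ]
}}

```text
time_s: 3.65
tool_pos: [0.7038, -0.7031, 0.2927]
eef_rot: [0.208, 0.974, -0.047, 0.072]
ft_force: [0.1, 0.5, 0.5]
opening: 0.0938
gripper_force: 0.0
```

```bash
cat > st.py <<'E'
from h import *
from scipy.spatial.transform import Rotation as Ro
s=readout.sense();M=Ro.from_quat(s['eef_rot']).as_matrix()
print(s['time_s'],'q',s['joint_pos'].round(3),'tcp',s['tool_pos'].round(4),'F',s['ft_force'].round(1),'op',s['opening'].round(4),'gf',s['gripper_force']);print(M.round(3),'tilt',np.arccos(-M[2,2]).round(3),'az',np.arctan2(M[1,2],M[0,2]).round(3))
E
python3 st.py
```

```text
Traceback (most recent call last):
  File "st.py", line 4, in <module>
    print(s['time_s'],'q',s['joint_pos'].round(3),'tcp',s['tool_pos'].round(4),'F',s['ft_force'].round(1),'op',s['opening'].round(4),'gf',s['gripper_force']);print(M.round(3),'tilt',np.arccos(-M[2,2]).round(3),'az',np.arctan2(M[1,2],M[0,2]).round(3))
                                                                                                               ^^^^^^^^^^^^^^^^^^
AttributeError: 'float' object has no attribute 'round'
```

Emit:
{"op": "servo_tool", "data": {
  "motion": [
    {"hand": 1, "offset": [45, 17, 0], "twist": 0},
    {"hand": 1, "offset": [45, 17, 0], "twist": 0}
  ]
}}

```text
time_s: 3.85
tool_pos: [0.6679, -0.6694, 0.2815]
eef_rot: [0.208, 0.974, -0.046, 0.071]
ft_force: [1.3, -1.1, 0.9]
opening: 0.094
gripper_force: 0.0
```

```bash
sed -i "s/s\['opening'\].round(4)/round(s['opening'],4)/" st.py
python3 st.py
```

```text
3.85 q [-0.912  0.863  0.572  0.022  1.539 -2.061] tcp [ 0.6679 -0.6694  0.2815] F [ 1.3 -1.1  0.9] op 0.094 gf 0.0
[[-0.903  0.412  0.119]
 [ 0.399  0.909 -0.118]
 [-0.157 -0.059 -0.986]] tilt 0.169 az -0.781
```

Emit:
{"op": "servo_tool", "data": {
  "motion": [
    {"hand": 1, "offset": [45, 17, -8], "twist": 0},
    {"hand": 1, "offset": [45, 17, -8], "twist": 0},
    {"hand": 1, "offset": [45, 17, -8], "twist": 0},
    {"hand": 1, "offset": [45, 17, -8], "twist": 0},
    {"hand": 1, "offset": [45, 17, -8], "twist": 0},
    {"hand": 1, "offset": [45, 17, -8], "twist": 0},
    {"hand": 1, "offset": [45, 17, -8], "twist": 0},
    {"hand": 1, "offset": [45, 17, -8], "twist": 0},
    {"hand": 1, "offset": [45, 17, -8], "twist": 0},
    {"hand": 1, "offset": [45, 17, -8], "twist": 0},
    {"hand": 1, "offset": [45, 17, -8], "twist": 0}
  ]
}}

```text
time_s: 4.95
tool_pos: [0.2903, -0.2941, 0.2833]
eef_rot: [0.208, 0.974, -0.047, 0.072]
ft_force: [-1.1, 0.5, 1.3]
opening: 0.0941
gripper_force: 0.0
```

```bash
python3 st.py
```

```text
4.95 q [-1.106 -0.554  2.134  0.055  1.398 -2.262] tcp [ 0.2903 -0.2941  0.2833] F [-1.1  0.5  1.3] op 0.0941 gf 0.0
[[-0.903  0.412  0.122]
 [ 0.398  0.909 -0.121]
 [-0.161 -0.061 -0.985]] tilt 0.173 az -0.783
```

Emit:
{"op": "servo_tool", "data": {
  "motion": [
    {"hand": 1, "offset": [45, 17, -8], "twist": 0},
    {"hand": 1, "offset": [45, 17, -8], "twist": 0},
    {"hand": 1, "offset": [45, 17, -8], "twist": 0},
    {"hand": 1, "offset": [45, 17, -8], "twist": 0}
  ]
}}

```text
time_s: 5.35
tool_pos: [0.1906, -0.1978, 0.2851]
eef_rot: [0.21, 0.976, -0.031, 0.053]
ft_force: [-0.1, 0.1, -0.5]
opening: 0.0943
gripper_force: 0.0
```

```bash
python3 st.py
```

```text
5.35 q [-1.3   -1.014  2.351  0.065  1.7   -2.436] tcp [ 0.1906 -0.1978  0.2851] F [-0.1  0.1 -0.5] op 0.0943 gf 0.0
[[-0.906  0.413  0.091]
 [ 0.406  0.91  -0.084]
 [-0.117 -0.039 -0.992]] tilt 0.124 az -0.746
```

Emit:
{"op": "servo_tool", "data": {
  "motion": [
    {"hand": 1, "offset": [46, 17, -5], "twist": 0},
    {"hand": 1, "offset": [46, 17, -5], "twist": 0},
    {"hand": 1, "offset": [46, 17, -4], "twist": 0}
  ]
}}

```text
time_s: 5.65
tool_pos: [0.1675, -0.1841, 0.3031]
eef_rot: [0.209, 0.978, -0.009, 0.019]
ft_force: [0.9, 0.1, 0.2]
opening: 0.0941
gripper_force: 0.0
```

```bash
python3 st.py
```

```text
5.65 q [-1.335 -1.016  2.316  0.027  1.808 -2.479] tcp [ 0.1675 -0.1841  0.3031] F [0.9 0.1 0.2] op 0.0941 gf 0.0
[[-0.912  0.408  0.033]
 [ 0.407  0.913 -0.026]
 [-0.041 -0.01  -0.999]] tilt 0.042 az -0.665
```

Emit:
{"op": "servo_tool", "data": {
  "motion": [
    {"hand": 1, "offset": [48, 11, -2], "twist": 0}
  ]
}}

```text
time_s: 5.75
tool_pos: [0.1531, -0.1848, 0.309]
eef_rot: [0.208, 0.978, -0.0, 0.008]
ft_force: [0.4, -0.4, -0.1]
opening: 0.0936
gripper_force: 0.0
```

```bash
python3 st.py
```

```text
5.75 q [-1.386 -1.016  2.305  0.015  1.846 -2.535] tcp [ 0.1531 -0.1848  0.309 ] F [ 0.4 -0.4 -0.1] op 0.0936 gf 0.0
[[-0.914  0.406  0.015]
 [ 0.406  0.914 -0.004]
 [-0.015  0.003 -1.   ]] tilt 0.016 az -0.253
```

Emit:
{"op": "servo_tool", "data": {
  "motion": [
    {"hand": 1, "offset": [-5, 48, -3], "twist": 0},
    {"hand": 1, "offset": [-5, 48, -3], "twist": 0},
    {"hand": 1, "offset": [-5, 48, -3], "twist": 0},
    {"hand": 1, "offset": [-5, 48, -3], "twist": 0},
    {"hand": 1, "offset": [-5, 48, -3], "twist": 0},
    {"hand": 1, "offset": [-5, 48, -3], "twist": 0},
    {"hand": 1, "offset": [-5, 48, -3], "twist": 0},
    {"hand": 1, "offset": [-5, 48, -3], "twist": 0},
    {"hand": 1, "offset": [-5, 48, -3], "twist": 0},
    {"hand": 1, "offset": [-5, 48, -3], "twist": 0},
    {"hand": 1, "offset": [0, 0, 0], "twist": -0.14},
    {"hand": 1, "offset": [0, 0, 0], "twist": -0.14}
  ]
}}

```text
time_s: 6.95
tool_pos: [0.3881, 0.195, 0.3398]
eef_rot: [0.066, 0.998, 0.0, 0.003]
ft_force: [-0.5, -0.0, -0.1]
opening: 0.094
gripper_force: 0.0
```

```bash
python3 st.py
python3 - <<'E'
from h import *
p,d,c=grab('wrist');cv2.imwrite('pics/w1.png',p);W=cloud(d,c)
hs=cv2.cvtColor(p,cv2.COLOR_BGR2HSV)
b=(hs[...,0]>100)&(hs[...,0]<130)&(hs[...,1]>100)&(abs(W[...,2]-.088)<.004)
k,l,st,ce=cv2.connectedComponentsWithStats(b.astype(np.uint8));j=1+st[1:,4].argmax()
print('stand',cv2.minAreaRect((W[l==j][:,:2]*1000).astype(np.float32)),np.median(W[l==j][:,2]))
r=((hs[...,0]<8)|(hs[...,0]>172))&(hs[...,1]>140)&(W[...,2]>.10)&(W[...,2]<.2)
k,l,st,ce=cv2.connectedComponentsWithStats(r.astype(np.uint8))
for j in range(1,k):
    if st[j,4]>40:
        P=W[l==j];T=P[P[:,2]>P[:,2].max()-.012];print(st[j],P[:,2].max().round(4),'top',T.mean(0).round(4),cv2.minAreaRect((T[:,:2]*1000).astype(np.float32)))
E
```

```text
6.95 q [ 2.040e-01 -3.730e-01  1.906e+00 -1.000e-03  1.603e+00 -1.235e+00] tcp [0.3881 0.195  0.3398] F [-0.5 -0.  -0.1] op 0.094 gf 0.0
[[-0.991  0.131  0.006]
 [ 0.131  0.991 -0.   ]
 [-0.006  0.001 -1.   ]] tilt 0.006 az -0.009
stand ((477.5909118652344, 207.38619995117188), (54.30763626098633, 63.74684524536133), 12.577702522277832) 0.08724849110092295
[327 265  15  29 231] 0.1722 top [0.4896 0.239  0.1685] ((490.7880859375, 239.30503845214844), (7.460320472717285, 12.718043327331543), 87.57660675048828)
[278 273   9  29 218] 0.172 top [0.4903 0.1811 0.1685] ((492.2181396484375, 180.58970642089844), (7.360424995422363, 13.410898208618164), 82.52310180664062)
```

View pics/w1.png

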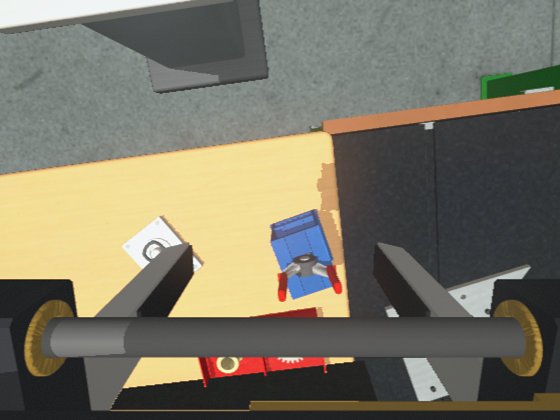

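The wrist view shows the stand at about (303,255), the pliers' handles at (282,290) and (335,283), and the nest at (158,245). The handles lie along world y, centred at (0.4905, 0.210), with their tops at 0.172 as expected.

Emit:
{"op": "servo_tool", "data": {
  "motion": [
    {"hand": 1, "offset": [-33, 9, 0], "twist": 0},
    {"hand": 1, "offset": [-33, 9, 0], "twist": 0},
    {"hand": 1, "offset": [-33, 10, 0], "twist": 0},
    {"hand": 1, "offset": [0, 0, 45], "twist": -0.14},
    {"hand": 1, "offset": [0, 0, 45], "twist": 0},
    {"hand": 1, "offset": [0, 0, 45], "twist": 0},
    {"hand": 1, "offset": [0, 0, 45], "twist": 0},
    {"hand": 1, "offset": [0, 0, 23], "twist": 0},
    {"hand": 1, "offset": [0, 0, 0], "twist": 0}
  ]
}}

```text
time_s: 7.9
tool_pos: [0.4888, 0.2068, 0.1346]
eef_rot: [0.001, 1.0, -0.0, 0.0]
ft_force: [0.4, -0.2, -0.1]
opening: 0.0939
gripper_force: 0.0
```

```bash
python3 st.py
```

```text
7.9 q [ 1.870e-01  4.300e-02  1.919e+00 -1.000e-03  1.179e+00 -1.381e+00] tcp [0.4888 0.2068 0.1346] F [ 0.4 -0.2 -0.1] op 0.0939 gf 0.0
[[-1.     0.003  0.001]
 [ 0.003  1.    -0.001]
 [-0.001 -0.001 -1.   ]] tilt 0.001 az -1.002
```

Emit:
{"op": "servo_tool", "data": {
  "motion": [
    {"hand": 1, "offset": [-2, 3, -2], "twist": 0},
    {"hand": 0.676, "offset": [0, 0, 0], "twist": 0},
    {"hand": 0.676, "offset": [0, 0, 0], "twist": 0},
    {"hand": 0.676, "offset": [0, 0, 0], "twist": 0},
    {"hand": 0.676, "offset": [0, 0, 0], "twist": 0},
    {"hand": 0.676, "offset": [0, 0, 0], "twist": 0},
    {"hand": 0.676, "offset": [0, 0, 0], "twist": 0}
  ],
  "grip_force": 40
}}

```text
time_s: 8.6
tool_pos: [0.4951, 0.2105, 0.1424]
eef_rot: [0.0, 1.0, 0.0, 0.006]
ft_force: [0.2, -1.3, 5.7]
opening: 0.0638
gripper_force: 8.9
```

```bash
python3 st.py
```

```text
8.6 q [ 0.192  0.043  1.904 -0.002  1.183 -1.378] tcp [0.4951 0.2105 0.1424] F [ 0.2 -1.3  5.7] op 0.0638 gf 8.941932320594788
[[-1.     0.     0.012]
 [ 0.     1.     0.001]
 [-0.012  0.001 -1.   ]] tilt 0.012 az 0.069
```

Emit:
{"op": "servo_tool", "data": {
  "motion": [
    {"hand": 0.676, "offset": [0, 0, -10], "twist": 0},
    {"hand": 0.676, "offset": [0, 0, -20], "twist": 0},
    {"hand": 0.676, "offset": [0, 0, -30], "twist": 0},
    {"hand": 0.676, "offset": [0, 0, -35], "twist": 0},
    {"hand": 0.676, "offset": [0, 0, -35], "twist": 0},
    {"hand": 0.676, "offset": [0, 0, 0], "twist": 0}
  ]
}}

```text
time_s: 9.2
tool_pos: [0.4952, 0.2109, 0.2767]
eef_rot: [0.0, 1.0, 0.001, 0.009]
ft_force: [1.1, -0.1, -0.8]
opening: 0.0636
gripper_force: 7.4
```

```bash
python3 st.py
python3 - <<'E'
from h import *
p,d,c=grab('wrist');W=cloud(d,c)
p2,d2,c2=grab('scene');
cv2.imwrite('pics/w2.png',np.hstack([p[150:420,120:460],cv2.resize(p2[100:280,100:310],None,fx=1.5,fy=1.5)]))
E
```

```text
9.2 q [ 1.920e-01 -8.400e-02  1.777e+00 -1.000e-03  1.430e+00 -1.378e+00] tcp [0.4952 0.2109 0.2767] F [ 1.1 -0.1 -0.8] op 0.0636 gf 7.436105310916901
[[-1.     0.     0.019]
 [ 0.     1.     0.003]
 [-0.019  0.003 -1.   ]] tilt 0.019 az 0.14
```

View pics/w2.png

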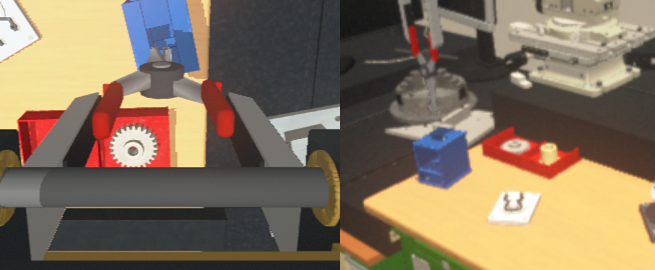

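The view shows the pliers hanging in the fingers (pivot at about (163,78) in the left crop), with the stand left in place. I estimate the ring from the top image, and the pliers' pose in the hand from wrist depth.

Run:
```python
from h import *
from scipy.spatial.transform import Rotation as Ro
p,d,c=load('top')
L=[ray(c,231.25,230,.018),ray(c,224.25,238,.018)];C=ray(c,237.5,243.25,.018);m=(L[0]+L[1])/2
print('lugs',L,'C',C,'yaw',np.degrees(np.arctan2(*(m-C)[1::-1])),np.linalg.norm(m-C),np.linalg.norm(L[0]-L[1]))
s=readout.sense();T=s['tool_pos'];M=Ro.from_quat(s['eef_rot']).as_matrix()
p,d,c=load('wrist');W=cloud(d,c);X=(W-T)@M
# points between fingers below TCP: pliers
m=(d>0)&(abs(X[...,1])<.045)&(abs(X[...,0])<.03)&(X[...,2]>-.03)&(X[...,2]<.15)
P=X[m]
for a in np.arange(-.03,.15,.01):
    q=P[(P[:,2]>=a)&(P[:,2]<a+.01)]
    if len(q)>4: print(round(a*1e3),len(q),'x',(q[:,0].min()*1e3).round(1),(q[:,0].max()*1e3).round(1),'y',(q[:,1].min()*1e3).round(1),(q[:,1].max()*1e3).round(1),'med',(np.median(q,0)*1e3).round(1))
```

```text
lugs [array([0.50941253, 0.01113784, 0.018     ]), array([0.48872001, 0.02931084, 0.018     ])] C [ 0.47490867 -0.0052377   0.018     ] yaw 46.5058903172613 0.035098514292250735 0.027539759241365324
-30 828 x -11.2 7.5 y -42.5 44.9 med [  6.1  24.3 -25.3]
-20 641 x -4.8 7.4 y -42.4 45.0 med [  6.   24.  -15.3]
-10 361 x -5.5 7.2 y -38.4 40.2 med [ 5.6 23.3 -6.1]
0 233 x -4.5 7.2 y -29.3 30.7 med [ 5.3 23.2  4.7]
10 536 x -7.7 7.0 y -33.1 34.2 med [  2.  -17.   15.9]
20 1086 x -9.3 8.3 y -24.7 23.7 med [ 0.1  0.5 28.1]
30 715 x -9.7 9.9 y -19.6 20.7 med [ 4.3  1.1 32. ]
40 152 x 0.6 9.7 y -14.7 15.2 med [ 8.1  1.5 44. ]
50 39 x 7.4 8.3 y -10.9 11.7 med [ 8.   0.5 52.8]
60 32 x 5.4 6.0 y -10.1 2.6 med [ 5.7 -5.5 67.6]
70 48 x 5.3 6.0 y -9.7 2.6 med [ 5.7 -3.5 75.4]
80 43 x 0.6 5.9 y -8.7 8.1 med [ 5.5 -3.3 86. ]
90 40 x 0.2 5.8 y -8.2 7.5 med [ 5.2 -1.5 94.7]
100 37 x -0.1 5.6 y -7.7 6.9 med [  5.2  -1.2 105.8]
110 73 x -4.3 5.3 y -9.8 8.1 med [  2.3   4.6 117.5]
120 36 x -2.0 5.2 y -9.8 8.1 med [  3.9   1.3 122.6]
```

Emit:
{"op": "servo_tool", "data": {
  "motion": [
    {"hand": 0.676, "offset": [-1, -47, 0], "twist": 0},
    {"hand": 0.676, "offset": [-1, -48, 0], "twist": 0},
    {"hand": 0.676, "offset": [-1, -48, 0], "twist": 0},
    {"hand": 0.676, "offset": [-1, -47, 0], "twist": 0},
    {"hand": 0.676, "offset": [0, 0, 8], "twist": -0.13},
    {"hand": 0.676, "offset": [0, 0, 8], "twist": -0.13},
    {"hand": 0.676, "offset": [0, 0, 8], "twist": -0.13},
    {"hand": 0.676, "offset": [0, 0, 8], "twist": -0.13},
    {"hand": 0.676, "offset": [0, 0, 0], "twist": 0}
  ]
}}

```text
time_s: 10.2
tool_pos: [0.4949, 0.0207, 0.2349]
eef_rot: [-0.257, 0.966, 0.001, 0.001]
ft_force: [-0.4, -0.8, -2.8]
opening: 0.0638
gripper_force: 7.4
```

```bash
python3 st.py
python3 - <<'E'
from h import *
p,d,c=grab('wrist');W=cloud(d,c)
q=np.array([.49,.005,.018]);k=np.array(c['R'])@q+np.array(c['t']);u=c['fx']*k[0]/k[2]+c['cx'];v=c['fy']*k[1]/k[2]+c['cy'];print(u,v)
u0=int(u)-100;v0=max(0,int(v)-75);cr=cv2.resize(p[v0:v0+150,u0:u0+200],None,fx=4,fy=4,interpolation=cv2.INTER_CUBIC);print(u0,v0);cv2.imwrite('pics/ring1.png',cr)
E
```

```text
10.2 q [-1.890e-01 -1.530e-01  1.916e+00  2.000e-03  1.377e+00 -2.279e+00] tcp [0.4949 0.0207 0.2349] F [-0.4 -0.8 -2.8] op 0.0638 gf 7.368094772100449
[[-0.868 -0.496  0.002]
 [-0.496  0.868  0.002]
 [-0.003  0.001 -1.   ]] tilt 0.003 az 0.791
272.7100091341701 177.9954287645919
172 102
```

View pics/ring1.png

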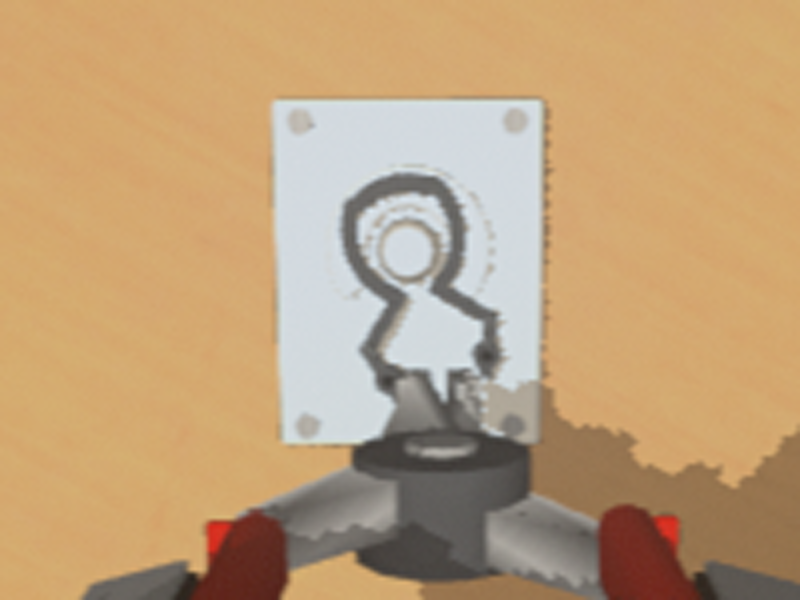

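The crop shows the ring centre at about (405,238) and its lugs at (386,380) and (487,355). The pivot boss is at (440,480), with the tips just short of the lugs.

Run:
```python
from h import *
from scipy.spatial.transform import Rotation as Ro
s=readout.sense();T=s['tool_pos'];M=Ro.from_quat(s['eef_rot']).as_matrix()
p,d,c=load('wrist');W=cloud(d,c);X=(W-T)@M
f=lambda u,v,z:ray(c,172+u/4,102+v/4,z)
l1,l2,C=f(386,380,.0195),f(487,355,.0195),f(405,238,.0195);m=(l1+l2)/2
print(l1,l2,C,'gap',np.linalg.norm(l1-l2),'dist',np.linalg.norm(m-C))
n=l1-l2;yaw=np.arctan2(n[1],n[0])-np.pi/2;print('yaw by lugs',np.degrees(yaw),'by centre',np.degrees(np.arctan2(*(m-C)[1::-1])))
print('mid lug in tool mm',((m-T)@M*1e3).round(1),'C in tool',((C-T)@M*1e3).round(1),'l1',((l1-T)@M*1e3).round(1),'l2',((l2-T)@M*1e3).round(1))
m=(d>0)&(abs(X[...,1])<.03)&(abs(X[...,0])<.03)&(X[...,2]>.05)&(X[...,2]<.16);P=X[m]
for a in np.arange(.05,.16,.01):
    q=P[(P[:,2]>=a)&(P[:,2]<a+.01)]
    if len(q)>4: print(round(a*1e3),len(q),'x',(np.percentile(q[:,0],[5,95])*1e3).round(1),'y',(np.percentile(q[:,1],[3,97])*1e3).round(1))
print(P[:,2].max())
# nest plate
hs=cv2.cvtColor(p,cv2.COLOR_BGR2HSV);w=((hs[...,1]<60)&(hs[...,2]>140)&(abs(W[...,2]-.012)<.006))
print('plate z',np.median(W[w][:,2]))
w=w.astype(np.uint8)*255;print(cv2.minAreaRect((W[w>0][:,:2]*1e3).astype(np.float32)))
```

```text
[0.51038053 0.01124794 0.0195    ] [0.49054376 0.03182731 0.0195    ] [ 0.47400939 -0.00332461  0.0195    ] gap 0.028583348077510527 dist 0.03630259383343192
yaw by lugs -136.0526194910947 by centre 43.22467345064972
mid lug in tool mm [ -3.8  -1.5 216.6] C in tool [ 31.4 -10.1 216.5] l1 [ -7.4 -15.4 216.6] l2 [ -0.3  12.3 216.6]
50 116 x [12.1 14. ] y [-13.7  12.1]
60 19 x [12.  12.8] y [-9.1  7.4]
70 44 x [10.5 10.9] y [-10.    2.5]
80 48 x [10.5 11.1] y [-9.2  1.5]
90 46 x [ 5.9 11. ] y [-8.5  7.4]
100 49 x [ 5.9 11.1] y [-7.9  6.8]
110 29 x [ 6.  11.2] y [-7.1  6.2]
120 79 x [ 4.2 11.1] y [-8.9  8.1]
130 27 x [ 4.9 10.9] y [-6.9  5.8]
0.13684894550846538
plate z 0.011491271138283004
((537.0823364257812, -18.847869873046875), (472.4371337890625, 230.97911071777344), 81.36758422851562)
```

Emit:
{"op": "servo_tool", "data": {
  "motion": [
    {"hand": 0.676, "offset": [0, 0, 0], "twist": -0.12},
    {"hand": 0.676, "offset": [0, 0, 0], "twist": -0.12},
    {"hand": 0.676, "offset": [-8, -2, 25], "twist": 0},
    {"hand": 0.676, "offset": [0, 0, 25], "twist": 0},
    {"hand": 0.676, "offset": [0, 0, 0], "twist": 0}
  ]
}}

```text
time_s: 10.75
tool_pos: [0.5019, 0.0251, 0.1847]
eef_rot: [-0.37, 0.929, 0.001, 0.001]
ft_force: [-0.6, -0.4, -2.6]
opening: 0.0637
gripper_force: 7.4
```

```bash
python3 st.py
python3 - <<'E'
from h import *
p,d,c=grab('wrist');W=cloud(d,c)
q=np.array([.49,.005,.018]);k=np.array(c['R'])@q+np.array(c['t']);u=c['fx']*k[0]/k[2]+c['cx'];v=c['fy']*k[1]/k[2]+c['cy'];print(u,v)
u0=int(u)-75;v0=max(0,int(v)-65);cr=cv2.resize(p[v0:v0+115,u0:u0+150],None,fx=5,fy=5,interpolation=cv2.INTER_CUBIC);print(u0,v0);cv2.imwrite('pics/ring2.png',cr)
s=readout.sense();print(s['tool_pos']);from scipy.spatial.transform import Rotation as Ro
M=Ro.from_quat(s['eef_rot']).as_matrix();cc=-np.array(c['R']).T@c['t'];print('cam in tool',(cc-s['tool_pos'])@M)
E
```

```text
10.75 q [-1.770e-01 -8.600e-02  1.949e+00  2.000e-03  1.279e+00 -2.506e+00] tcp [0.5019 0.0251 0.1847] F [-0.6 -0.4 -2.6] op 0.0637 gf 7.361418977379799
[[-0.726 -0.687  0.001]
 [-0.687  0.726  0.002]
 [-0.002  0.001 -1.   ]] tilt 0.002 az 1.293
276.4008492705439 174.5371309606192
201 109
[0.50318173 0.02478584 0.1869362 ]
cam in tool [ 0.06605745  0.00036417 -0.17641446]
```

View pics/ring2.png

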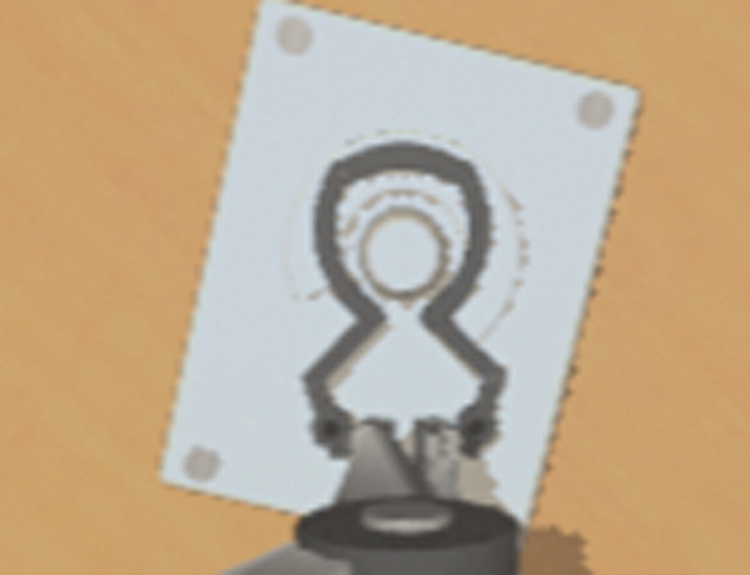

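The ring is now square in the crop: lugs at (331,428) and (478,425), tips between them near (403,430), boss at (408,515).

Run:
```python
from h import *
from scipy.spatial.transform import Rotation as Ro
s=readout.sense();T=s['tool_pos'];M=Ro.from_quat(s['eef_rot']).as_matrix()
p,d,c=load('wrist');W=cloud(d,c);X=(W-T)@M
f=lambda u,v,z:ray(c,201+u/5,109+v/5,z)
t=lambda q:((q-T)@M*1e3).round(1)
l1,l2,C=f(331,428,.0195),f(478,425,.0195),f(403,230,.0195)
print(t(l1),t(l2),'mid',t((l1+l2)/2),'C',t(C))
m=(d>0)&(abs(X[...,1])<.03)&(abs(X[...,0])<.03)&(X[...,2]>.05)&(W[...,2]>.03);P=X[m]
for a in np.arange(.05,.16,.01):
    q=P[(P[:,2]>=a)&(P[:,2]<a+.01)]
    if len(q)>4: print(round(a*1e3),len(q),'x',(np.percentile(q[:,0],[5,95])*1e3).round(1),'y',(np.percentile(q[:,1],[3,97])*1e3).round(1))
print(P[:,2].max())
# depth at lugs
i=m*0
for u,v in((331,428),(478,425)):
    print(t(W[109+v//5,201+u//5]),W[109+v//5,201+u//5])
```

```text
[  4.8 -13.8 167.4] [  5.4  14.3 167.4] mid [  5.1   0.2 167.4] C [ 4.230e+01 -1.000e-01  1.673e+02]
50 126 x [13.2 15.1] y [-13.3  13.4]
60 30 x [13.4 14. ] y [-9.7  9.5]
70 44 x [11.7 12.3] y [-9.2  3.7]
80 45 x [11.9 12.3] y [-8.5  2.6]
90 47 x [ 7.4 12.5] y [-7.9  8. ]
100 49 x [ 7.5 12.7] y [-7.2  7.9]
110 37 x [ 7.7 13. ] y [-6.2  6.9]
120 76 x [ 6.2 12.4] y [-8.1  8.9]
130 27 x [ 7.  12.9] y [-6.7  5.9]
0.13609498456735908
[  5.4 -14.  167. ] [0.50957707 0.01112595 0.01989432]
[  5.   13.8 169.5] [0.49073677 0.03161877 0.01742375]
```

Emit:
{"op": "servo_tool", "data": {
  "motion": [
    {"hand": 0.676, "offset": [-1, 0, 10], "twist": 0},
    {"hand": 0.676, "offset": [-0.5, 0, 10], "twist": 0},
    {"hand": 0.676, "offset": [0, 0, 8], "twist": 0},
    {"hand": 0.676, "offset": [0, 0, 6], "twist": 0},
    {"hand": 0.676, "offset": [0, 0, 2], "twist": 0},
    {"hand": 0.676, "offset": [0, 0, 0], "twist": 0}
  ]
}}

```text
time_s: 11.4
tool_pos: [0.5059, 0.0255, 0.1525]
eef_rot: [-0.371, 0.929, -0.001, 0.004]
ft_force: [0.7, 0.6, -1.4]
opening: 0.0639
gripper_force: 7.4
```

```bash
python3 st.py
```

```text
11.4 q [-1.750e-01 -4.400e-02  1.971e+00  2.000e-03  1.207e+00 -2.506e+00] tcp [0.5059 0.0255 0.1525] F [ 0.7  0.6 -1.4] op 0.0639 gf 7.4087706953287125
[[-0.725 -0.689  0.008]
 [-0.689  0.725  0.001]
 [-0.006 -0.005 -1.   ]] tilt 0.008 az 0.081
```

Emit:
{"op": "servo_tool", "data": {
  "motion": [
    {"hand": 0.676, "offset": [0, 0, 2], "twist": 0},
    {"hand": 0.676, "offset": [0, 0, 1], "twist": 0},
    {"hand": 0.676, "offset": [0, 0, 0], "twist": 0}
  ]
}}

```text
time_s: 11.7
tool_pos: [0.5061, 0.0255, 0.1498]
eef_rot: [-0.371, 0.929, -0.001, 0.004]
ft_force: [-0.6, -0.3, -1.0]
opening: 0.0637
gripper_force: 7.4
```

Emit:
{"op": "servo_tool", "data": {
  "motion": [
    {"hand": 0.676, "offset": [0, 0, 1], "twist": 0},
    {"hand": 0.676, "offset": [0, 0, 0], "twist": 0}
  ]
}}

```text
time_s: 11.9
tool_pos: [0.5061, 0.0255, 0.1487]
eef_rot: [-0.371, 0.929, -0.001, 0.004]
ft_force: [-0.4, -0.0, -1.6]
opening: 0.0636
gripper_force: 7.4
```

Emit:
{"op": "servo_tool", "data": {
  "motion": [
    {"hand": 0.676, "offset": [0, 0, 1], "twist": 0},
    {"hand": 0.676, "offset": [0, 0, 0], "twist": 0}
  ]
}}

```text
time_s: 12.1
tool_pos: [0.506, 0.0255, 0.1477]
eef_rot: [-0.371, 0.929, -0.001, 0.004]
ft_force: [-0.1, -0.2, -1.6]
opening: 0.0636
gripper_force: 7.4
```

Emit:
{"op": "servo_tool", "data": {
  "motion": [
    {"hand": 0.676, "offset": [0, 0, 1], "twist": 0},
    {"hand": 0.676, "offset": [0, 0, 0], "twist": 0}
  ]
}}

```text
time_s: 12.3
tool_pos: [0.5063, 0.0255, 0.1471]
eef_rot: [-0.371, 0.929, -0.001, 0.004]
ft_force: [-0.1, 0.5, 0.2]
opening: 0.0641
gripper_force: 7.5
```

```bash
python3 st.py
```

```text
12.3 q [-1.750e-01 -3.700e-02  1.975e+00  2.000e-03  1.195e+00 -2.506e+00] tcp [0.5063 0.0255 0.1471] F [-0.1  0.5  0.2] op 0.0641 gf 7.529907748103142
[[-0.725 -0.689  0.009]
 [-0.689  0.725  0.001]
 [-0.007 -0.006 -1.   ]] tilt 0.009 az 0.069
```

Contact with the plate is confirmed. Now I squeeze to spread the ring.

Emit:
{"op": "servo_tool", "data": {
  "motion": [
    {"hand": 0.5, "offset": [0, 0, 0], "twist": 0},
    {"hand": 0.4, "offset": [0, 0, 0], "twist": 0},
    {"hand": 0.3, "offset": [0, 0, 0], "twist": 0},
    {"hand": 0.2, "offset": [0, 0, 0], "twist": 0},
    {"hand": 0.2, "offset": [0, 0, 0], "twist": 0},
    {"hand": 0.2, "offset": [0, 0, 0], "twist": 0},
    {"hand": 0.2, "offset": [0, 0, 0], "twist": 0},
    {"hand": 0.2, "offset": [0, 0, 0], "twist": 0}
  ],
  "grip_force": 48
}}

```text
time_s: 13.1
tool_pos: [0.5094, 0.0243, 0.1502]
eef_rot: [-0.371, 0.929, -0.004, 0.008]
ft_force: [1.8, -2.3, 8.6]
opening: 0.0303
gripper_force: 47.8
```

Emit:
{"op": "servo_tool", "data": {
  "motion": [
    {"hand": 0.2, "offset": [0, 0, -5], "twist": 0},
    {"hand": 0.2, "offset": [0, 0, -10], "twist": 0},
    {"hand": 0.2, "offset": [0, 0, -15], "twist": 0},
    {"hand": 0.2, "offset": [0, 0, -20], "twist": 0},
    {"hand": 0.2, "offset": [0, 0, -20], "twist": 0},
    {"hand": 0.2, "offset": [0, 0, 0], "twist": 0}
  ]
}}

```text
time_s: 13.7
tool_pos: [0.5072, 0.0253, 0.2204]
eef_rot: [-0.371, 0.929, -0.003, 0.007]
ft_force: [0.4, 0.9, -1.8]
opening: 0.0303
gripper_force: 46.3
```

```bash
python3 st.py
python3 - <<'E'
from h import *
p,d,c=grab('wrist');W=cloud(d,c)
cv2.imwrite('pics/carry.png',cv2.resize(p[60:330,140:410],None,fx=2.2,fy=2.2))
E
```

```text
13.7 q [-1.750e-01 -1.180e-01  1.911e+00  2.000e-03  1.334e+00 -2.506e+00] tcp [0.5072 0.0253 0.2204] F [ 0.4  0.9 -1.8] op 0.0303 gf 46.30353167653084
[[-0.725 -0.689  0.015]
 [-0.689  0.725 -0.   ]
 [-0.011 -0.011 -1.   ]] tilt 0.015 az -0.028
```

View pics/carry.png

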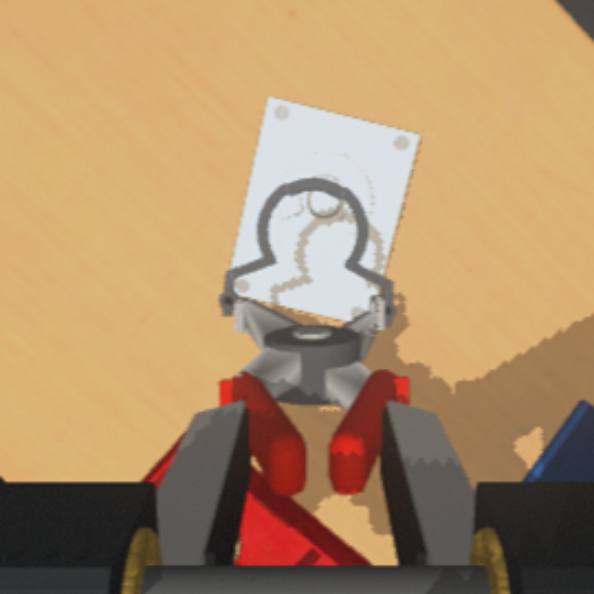

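The ring hangs spread between the tips: lugs at (227,302) and (378,305), body centre at about (313,235) in the crop. I measure the ring in the tool frame.

```bash
cat > ringfit.py <<'E'
from h import *
from scipy.spatial.transform import Rotation as Ro
from scipy.optimize import least_squares
s=readout.sense();T=s['tool_pos'];M=Ro.from_quat(s['eef_rot']).as_matrix()
p,d,c=load('wrist')
# camera is rigid on the hand: use fixed cam-in-tool
R=np.array(c['R'])@M; cc=(-np.array(c['R']).T@c['t']-T)@M
print('cam in tool',cc,R.round(3))
W=cloud(d,c);X=(W-T)@M
m=(d>0)&(X[...,2]>.112)&(X[...,2]<.145)&(abs(X[...,1])<.045)&(X[...,0]<.07)&(X[...,0]>-.01)&(p.max(-1)<140)
P=X[m];print(len(P),P.min(0),P.max(0))
A=np.c_[P[:,:2],np.ones(len(P))]
k=np.linalg.lstsq(A,P[:,2],rcond=None)[0]
for _ in range(4):
    r=P[:,2]-A@k;i=abs(r)<max(.0015,2*np.median(abs(r)));k=np.linalg.lstsq(A[i],P[i,2],rcond=None)[0]
print('plane slopes',k,'res',np.std((P[:,2]-A@k)[i]),i.sum())
q=P[i];q=q[q[:,0]>.022]
f=lambda v:np.hypot(q[:,0]-v[0],q[:,1]-v[1])-v[2]
o=least_squares(f,[.035,0,.019],loss='soft_l1',f_scale=.001);print('circle',o.x,'rms',np.std(f(o.x)),'z',k@[o.x[0],o.x[1],1])
for side in(-1,1):
    b=P[(P[:,1]*side>.024)];print('lug side',side,len(b),b.mean(0))
E
python3 ringfit.py
```

```text
cam in tool [ 0.06538285 -0.00058985 -0.18035597] [[ 0.002  1.     0.003]
 [-0.973  0.003 -0.233]
 [-0.233 -0.002  0.973]]
819 [-0.00344002 -0.03838448  0.11211156] [0.05423269 0.0305851  0.13523668]
plane slopes [0.08465934 0.01765928 0.12745899] res 0.0006662797704394321 733
circle [ 0.0333708  -0.00265475  0.0194377 ] rms 0.0013331670796530022 z 0.13023725590797122
lug side -1 152 [ 0.01230257 -0.03265617  0.12745237]
lug side 1 97 [0.00730744 0.02717217 0.12842042]
```

Run:
```python
from h import *
for n in('top','scene'):
    p,d,c=load(n) if n=='top' else grab('scene');W=cloud(d,c)
    P=W[d>0];P=P[(P[:,2]>.13)&(P[:,0]>.3)&(P[:,0]<1.15)&(P[:,1]<-.3)&(P[:,1]>-1.15)]
    g={}
    for q in P:
        k=(int(q[0]*10),int(-q[1]*10));g.setdefault(k,[]).append(q[2])
    print(n,{f'x{k[0]/10} y-{k[1]/10}':(len(v),round(max(v),2)) for k,v in sorted(g.items()) if len(v)>8})
```

```text
top {'x0.7 y-0.3': (101, np.float64(0.18)), 'x0.7 y-0.4': (85, np.float64(0.18)), 'x0.8 y-0.4': (82, np.float64(0.18)), 'x0.9 y-0.5': (16, np.float64(0.17)), 'x0.9 y-0.6': (892, np.float64(0.27)), 'x0.9 y-0.7': (790, np.float64(0.27)), 'x1.0 y-0.3': (11, np.float64(0.18)), 'x1.0 y-0.4': (90, np.float64(0.22)), 'x1.0 y-0.5': (830, np.float64(0.24)), 'x1.0 y-0.6': (306, np.float64(0.25))}
scene {'x0.7 y-0.3': (121, np.float64(0.18)), 'x0.7 y-0.4': (228, np.float64(0.18)), 'x0.8 y-0.3': (10, np.float64(0.56)), 'x0.8 y-0.4': (40, np.float64(0.18)), 'x0.9 y-0.3': (638, np.float64(0.57)), 'x0.9 y-0.4': (82, np.float64(0.57)), 'x0.9 y-0.5': (60, np.float64(0.21)), 'x0.9 y-0.6': (1355, np.float64(0.33)), 'x1.0 y-0.3': (260, np.float64(0.57)), 'x1.0 y-0.4': (569, np.float64(0.57)), 'x1.0 y-0.5': (5840, np.float64(0.49)), 'x1.0 y-0.6': (2219, np.float64(0.49)), 'x1.1 y-0.3': (331, np.float64(0.52))}
```

Emit:
{"op": "servo_tool", "data": {
  "motion": [
    {"hand": 0.2, "offset": [0, 0, -20], "twist": 0.14},
    {"hand": 0.2, "offset": [0, 0, -20], "twist": 0.14},
    {"hand": 0.2, "offset": [0, 0, -20], "twist": 0.14},
    {"hand": 0.2, "offset": [0, 0, -20], "twist": 0.14},
    {"hand": 0.2, "offset": [0, 0, -20], "twist": 0.14},
    {"hand": 0.2, "offset": [0, 0, -20], "twist": 0.14},
    {"hand": 0.2, "offset": [0, 0, -20], "twist": 0.14},
    {"hand": 0.2, "offset": [0, 0, -20], "twist": 0.14},
    {"hand": 0.2, "offset": [0, 0, -20], "twist": 0.14},
    {"hand": 0.2, "offset": [0, 0, -20], "twist": 0.14},
    {"hand": 0.2, "offset": [0, 0, 0], "twist": 0.14}
  ]
}}

```text
time_s: 14.9
tool_pos: [0.5043, 0.0253, 0.4184]
eef_rot: [0.383, 0.924, 0.002, 0.005]
ft_force: [0.3, 0.1, -2.1]
opening: 0.0305
gripper_force: 46.3
```

```bash
python3 st.py
```

```text
14.9 q [-0.176 -0.2    1.632  0.002  1.699 -0.961] tcp [0.5043 0.0253 0.4184] F [ 0.3  0.1 -2.1] op 0.0305 gf 46.29434276372194
[[-0.707  0.707  0.011]
 [ 0.708  0.707  0.   ]
 [-0.008  0.008 -1.   ]] tilt 0.011 az 0.014
```

Emit:
{"op": "servo_tool", "data": {
  "motion": [
    {"hand": 0.2, "offset": [-18, -16, 0], "twist": 0},
    {"hand": 0.2, "offset": [-36, -31, 0], "twist": 0},
    {"hand": 0.2, "offset": [-36, -31, 0], "twist": 0},
    {"hand": 0.2, "offset": [-36, -31, 0], "twist": 0},
    {"hand": 0.2, "offset": [-36, -31, 0], "twist": 0},
    {"hand": 0.2, "offset": [-36, -31, 0], "twist": 0},
    {"hand": 0.2, "offset": [-36, -31, 0], "twist": 0},
    {"hand": 0.2, "offset": [-36, -31, 0], "twist": 0},
    {"hand": 0.2, "offset": [-36, -31, 0], "twist": 0},
    {"hand": 0.2, "offset": [-36, -31, 0], "twist": 0},
    {"hand": 0.2, "offset": [-36, -31, 0], "twist": 0},
    {"hand": 0.2, "offset": [-36, -31, 0], "twist": 0}
  ]
}}

```text
time_s: 16.1
tool_pos: [0.5465, -0.5213, 0.4143]
eef_rot: [0.38, 0.925, 0.003, 0.002]
ft_force: [0.7, 0.3, -0.6]
opening: 0.0301
gripper_force: 46.3
```

Emit:
{"op": "servo_tool", "data": {
  "motion": [
    {"hand": 0.2, "offset": [-48, -5, 0], "twist": 0},
    {"hand": 0.2, "offset": [-48, -5, 0], "twist": 0},
    {"hand": 0.2, "offset": [-48, -3, 0], "twist": 0},
    {"hand": 0.2, "offset": [-48, 0, 0], "twist": 0},
    {"hand": 0.2, "offset": [-49, 0, 0], "twist": 0},
    {"hand": 0.2, "offset": [-49, 0, 0], "twist": 0},
    {"hand": 0.2, "offset": [-49, 0, 0], "twist": 0},
    {"hand": 0.2, "offset": [-49, 0, 0], "twist": 0}
  ]
}}

```text
time_s: 16.9
tool_pos: [0.6834, -0.6719, 0.3575]
eef_rot: [0.38, 0.923, -0.02, 0.06]
ft_force: [-0.3, 0.6, -0.7]
opening: 0.0301
gripper_force: 46.3
```

```bash
python3 st.py
```

```text
16.9 q [-0.901  1.053  0.13   0.024  1.835 -1.684] tcp [ 0.6834 -0.6719  0.3575] F [-0.3  0.6 -0.7] op 0.0301 gf 46.30646210163832
[[-0.704  0.703  0.095]
 [ 0.699  0.711 -0.083]
 [-0.126  0.008 -0.992]] tilt 0.126 az -0.718
```

Emit:
{"op": "servo_tool", "data": {
  "motion": [
    {"hand": 0.2, "offset": [-49, 0, 0], "twist": 0},
    {"hand": 0.2, "offset": [-49, 0, 0], "twist": 0},
    {"hand": 0.2, "offset": [-49, 0, 0], "twist": 0},
    {"hand": 0.2, "offset": [-49, 0, 0], "twist": 0},
    {"hand": 0.2, "offset": [-49, 0, 0], "twist": 0},
    {"hand": 0.2, "offset": [-49, 0, 0], "twist": 0},
    {"hand": 0.2, "offset": [-49, 0, 0], "twist": 0}
  ]
}}

```text
time_s: 17.6
tool_pos: [0.7321, -0.7211, 0.3342]
eef_rot: [0.376, 0.912, -0.059, 0.154]
ft_force: [0.5, 0.2, -1.3]
opening: 0.0304
gripper_force: 46.3
```

```bash
python3 st.py
```

```text
17.6 q [-0.901  1.092  0.13   0.047  1.591 -1.681] tcp [ 0.7321 -0.7211  0.3342] F [ 0.5  0.2 -1.3] op 0.0304 gf 46.31356671452522
[[-0.67   0.703  0.237]
 [ 0.667  0.711 -0.223]
 [-0.325  0.009 -0.946]] tilt 0.331 az -0.755
```

Emit:
{"op": "servo_tool", "data": {
  "motion": [
    {"hand": 0.2, "offset": [-49, 0, 0], "twist": 0},
    {"hand": 0.2, "offset": [-49, 0, 0], "twist": 0},
    {"hand": 0.2, "offset": [-49, 0, 0], "twist": 0},
    {"hand": 0.2, "offset": [10, 0, 0], "twist": 0}
  ]
}}

```text
time_s: 18.0
tool_pos: [0.7419, -0.7318, 0.3453]
eef_rot: [0.372, 0.904, -0.077, 0.198]
ft_force: [0.6, -0.6, -1.3]
opening: 0.0299
gripper_force: 46.3
```

```bash
python3 st.py
```

```text
18.0 q [-0.902  1.012  0.26   0.058  1.446 -1.686] tcp [ 0.7419 -0.7318  0.3453] F [ 0.6 -0.6 -1.3] op 0.0299 gf 46.31857842206955
[[-0.645  0.703  0.3  ]
 [ 0.642  0.711 -0.287]
 [-0.415  0.008 -0.91 ]] tilt 0.428 az -0.763
```

Emit:
{"op": "servo_tool", "data": {
  "motion": [
    {"hand": 0.2, "offset": [38, 3, -23], "twist": 0},
    {"hand": 0.2, "offset": [38, 3, -23], "twist": 0},
    {"hand": 0.2, "offset": [38, 3, -23], "twist": 0},
    {"hand": 0.2, "offset": [38, 3, -23], "twist": 0},
    {"hand": 0.2, "offset": [38, 3, -23], "twist": 0},
    {"hand": 0.2, "offset": [38, 3, -23], "twist": 0}
  ]
}}

```text
time_s: 18.6
tool_pos: [0.5762, -0.5441, 0.3789]
eef_rot: [0.372, 0.904, -0.077, 0.197]
ft_force: [0.5, -0.8, -2.1]
opening: 0.0298
gripper_force: 46.3
```

Emit:
{"op": "servo_tool", "data": {
  "motion": [
    {"hand": 0.2, "offset": [34, 34, -5], "twist": 0},
    {"hand": 0.2, "offset": [34, 34, -5], "twist": 0},
    {"hand": 0.2, "offset": [34, 34, -5], "twist": 0},
    {"hand": 0.2, "offset": [34, 34, -5], "twist": 0},
    {"hand": 0.2, "offset": [34, 34, -5], "twist": 0},
    {"hand": 0.2, "offset": [34, 34, -5], "twist": 0},
    {"hand": 0.2, "offset": [20, 20, -5], "twist": 0},
    {"hand": 0.2, "offset": [15, 14, -2], "twist": 0},
    {"hand": 0.2, "offset": [0, 0, 0], "twist": 0}
  ]
}}

```text
time_s: 19.5
tool_pos: [0.5796, -0.2097, 0.3152]
eef_rot: [0.371, 0.904, -0.076, 0.197]
ft_force: [-0.3, 0.1, -2.1]
opening: 0.0296
gripper_force: 46.3
```

```bash
python3 st.py
python3 - <<'E'
from h import *
p,d,c=grab('wrist');cv2.imwrite('pics/sp.png',p[40:400,60:520])
E
python3 ringfit.py
```

```text
19.5 q [-0.479 -0.144  1.808 -0.13   1.07  -1.232] tcp [ 0.5796 -0.2097  0.3152] F [-0.3  0.1 -2.1] op 0.0296 gf 46.319902427494526
[[-0.647  0.701  0.3  ]
 [ 0.641  0.713 -0.284]
 [-0.413  0.009 -0.911]] tilt 0.426 az -0.757
cam in tool [ 0.06772206  0.00165511 -0.1785507 ] [[ 0.003  1.    -0.002]
 [-0.973  0.002 -0.23 ]
 [-0.23   0.002  0.973]]
689 [-0.00622065 -0.03385466  0.112269  ] [0.05143185 0.03456555 0.13984448]
plane slopes [0.12280518 0.02433961 0.13012332] res 0.0006430090245029018 625
circle [0.03058294 0.00203811 0.01910357] rms 0.0012014140476538757 z 0.13392866801902348
lug side -1 86 [ 0.00934403 -0.02960017  0.13056181]
lug side 1 120 [0.00638327 0.02967907 0.13117588]
```

View pics/sp.png

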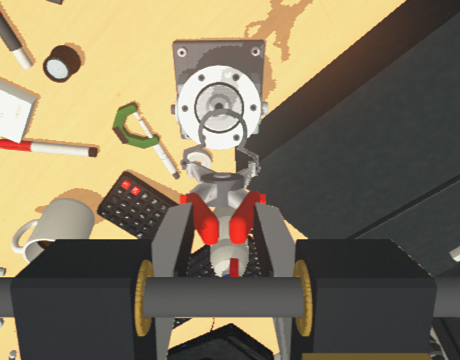

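The last view shows the ring (crop about (222,130)) hanging in front of the tilted shaft, and the flange centred at about (219,108) with radius about 44 px. From here on I work with numbers only, in a camera-fixed tool frame.

```bash
cat > sp.py <<'E'
from h import *
from scipy.optimize import least_squares
import sys
Rt=np.array([[0,1,0],[-.973,0,-.2308],[-.2308,0,.973]]);cc=np.array([.0663,.0004,-.178])
p,d,c=load('wrist')
v,u=np.mgrid[:420,:560]
X=np.stack([(u-c['cx'])/c['fx']*d,(v-c['cy'])/c['fy']*d,d],-1)@Rt+cc
mx=p.max(-1).astype(int);mn=p.min(-1).astype(int)
def plane(P,n=6,t=.0015):
    A=np.c_[P[:,:2],np.ones(len(P))];i=np.ones(len(P),bool)
    for j in range(n):
        k=np.linalg.lstsq(A[i],P[i,2],rcond=None)[0];r=abs(P[:,2]-A@k);i=r<max(t,(5-j)*t)
    return k,i
m=(d>0)&(X[...,2]>.112)&(X[...,2]<.148)&(abs(X[...,1])<.045)&(X[...,0]<.07)&(X[...,0]>-.012)&(mx<140)
P=X[m];k,i=plane(P);q=P[i];q=q[q[:,0]>.02]
f=lambda w:np.hypot(q[:,0]-w[0],q[:,1]-w[1])-w[2]
o=least_squares(f,[.035,0,.019],loss='soft_l1',f_scale=.001).x
ring=np.array([o[0]-.0007,o[1],k@[o[0],o[1],1]+.002]);nr=np.array([-k[0],-k[1],1]);nr/=np.linalg.norm(nr)
print('ring slopes',k[:2].round(3),len(q),'r',o[2].round(4),'centre',(ring*1e3).round(1))
# flange
zc=float(sys.argv[1]) if len(sys.argv)>1 else .23
m=(d>0)&(mn>150)&(mx-mn<45)&(abs(X[...,2]-zc)<.06)&(abs(X[...,1])<.07)&(abs(X[...,0]-.03)<.09)
n_,l,st,_=cv2.connectedComponentsWithStats(m.astype(np.uint8));P=X[m]
k,i=plane(P);ns=np.array([-k[0],-k[1],1]);ns/=np.linalg.norm(ns)
F=P[i];print('flange',len(P),i.sum(),'res',np.std(F[:,2]-np.c_[F[:,:2],np.ones(len(F))]@k).round(5),'slopes',k[:2].round(3),'axis(down) in tool',ns.round(4))
e1=np.cross([0,1,0],ns);e1/=np.linalg.norm(e1);e2=np.cross(ns,e1);o0=F.mean(0)
uv=np.c_[(F-o0)@e1,(F-o0)@e2]
h=cv2.convexHull((uv*1e4).astype(np.float32))[:,0]/1e4
ang=np.radians(np.arange(0,360,5))
# outermost per direction about rough centre
w=np.array([0,0.])
for _ in range(5):
    r=uv-w;a=np.arctan2(r[:,1],r[:,0]);rad=np.hypot(*r.T);b=((a+np.pi)/(2*np.pi)*48).astype(int)%48
    E=np.array([r[b==j][rad[b==j].argmax()]+w for j in range(48) if (b==j).any()])
    s=least_squares(lambda y:np.hypot(E[:,0]-y[0],E[:,1]-y[1])-.0465,w,loss='soft_l1',f_scale=.001);w=s.x
res=np.hypot(*(E-w).T);print('edge r med',np.median(res).round(4),'inl',(abs(res-.0465)<.0015).sum(),'of',len(E))
fc=o0+w[0]*e1+w[1]*e2
ii=rad>.02;rin=np.array([np.hypot(*(uv-w)[b==j].T).min() for j in range(48) if (b==j).any()]);print('inner r',np.percentile(rin,[10,25,50]).round(4))
# shaft points : height above plane 14..31mm
H=-(X-fc)@ns;lat=(X-fc)+H[...,None]*ns
sm=(d>0)&(H>.0275)&(H<.034)&(np.linalg.norm(lat,axis=-1)<.02)
if sm.sum(): S=lat[sm];print('end face n',sm.sum(),'lat offset',(S.mean(0)*1e3).round(1),'H',np.median(H[sm]).round(4),'spread',(S.min(0)*1e3).round(1),(S.max(0)*1e3).round(1))
sm2=(d>0)&(H>.01)&(H<.0275)&(np.linalg.norm(lat,axis=-1)<.022)
print('shaft n',sm2.sum())
up=-ns;end=fc+up*.0304;grv=fc+up*.0056
D=ring-fc;h=D@up;L=D-h*up
print('flange centre',(fc*1e3).round(1),'ring height above flange mm',(h*1e3).round(1),'lateral err (ring-axis) mm',(L*1e3).round(1))
print('ring vs axis angle',np.degrees(np.arccos(nr@ns)).round(2),'dn',(nr-ns).round(3))
print('move to put ring on axis, same height:',(-L*1e3).round(1),' unit down axis',ns.round(4))
E
python3 sp.py
```

```text
ring slopes [0.123 0.026] 348 r 0.0191 centre [2.830e+01 1.000e-01 1.365e+02]
flange 4603 2945 res 0.00069 slopes [0.081 0.004] axis(down) in tool [-0.081  -0.0038  0.9967]
edge r med 0.0464 inl 46 of 48
inner r [0.0191 0.0213 0.0243]
end face n 295 lat offset [ 1.7 -0.1  0.1] H 0.03 spread [-11.6 -12.5  -1. ] [12.1 11.7  1. ]
shaft n 152
flange centre [ 45.   -4.1 238.5] ring height above flange mm 100.3 lateral err (ring-axis) mm [-24.8   3.8  -2. ]
ring vs axis angle 2.69 dn [-0.041 -0.022 -0.005]
move to put ring on axis, same height: [24.8 -3.8  2. ]  unit down axis [-0.081  -0.0038  0.9967]
```

Emit:
{"op": "servo_tool", "data": {
  "motion": [
    {"hand": 0.2, "offset": [12, -2, 5], "twist": 0},
    {"hand": 0.2, "offset": [10, -2, 15], "twist": 0},
    {"hand": 0.2, "offset": [-1, 0, 20], "twist": 0},
    {"hand": 0.2, "offset": [-1, 0, 20], "twist": 0},
    {"hand": 0.2, "offset": [0, 0, 0], "twist": 0}
  ]
}}

```text
time_s: 20.05
tool_pos: [0.5807, -0.2205, 0.2493]
eef_rot: [0.373, 0.904, -0.077, 0.194]
ft_force: [0.4, 0.1, -2.1]
opening: 0.0303
gripper_force: 46.3
```

```bash
python3 -c "
from h import *
grab('wrist')"; python3 st.py; python3 sp.py .18
```

```text
20.1 q [-0.495 -0.087  1.872 -0.135  0.952 -1.226] tcp [ 0.5812 -0.2204  0.2511] F [ 0.2 -0.4 -2.1] op 0.0302 gf 46.323293298482895
[[-0.645  0.704  0.296]
 [ 0.644  0.71  -0.285]
 [-0.411  0.007 -0.912]] tilt 0.423 az -0.765
ring slopes [0.124 0.026] 405 r 0.0192 centre [ 28.8  -0.2 136.5]
flange 5425 3498 res 0.00067 slopes [ 0.09  -0.001] axis(down) in tool [-8.92e-02  6.00e-04  9.96e-01]
edge r med 0.0458 inl 37 of 48
inner r [0.0211 0.0236 0.0245]
end face n 555 lat offset [-0.9 -0.  -0.1] H 0.03 spread [-12.3 -12.8  -1.1] [11.6 12.3  1. ]
shaft n 240
flange centre [ 25.5   4.2 175.3] ring height above flange mm 38.9 lateral err (ring-axis) mm [-0.2 -4.4 -0. ]
ring vs axis angle 2.46 dn [-0.033 -0.027 -0.004]
move to put ring on axis, same height: [0.2 4.4 0. ]  unit down axis [-8.92e-02  6.00e-04  9.96e-01]
```

Emit:
{"op": "servo_tool", "data": {
  "motion": [
    {"hand": 0.2, "offset": [0, 4, 0], "twist": 0},
    {"hand": 0.2, "offset": [0, 0, 0], "twist": 0},
    {"hand": 0.2, "offset": [0, 0, 0], "twist": 0}
  ]
}}

```text
time_s: 20.4
tool_pos: [0.585, -0.2166, 0.2535]
eef_rot: [0.372, 0.904, -0.077, 0.198]
ft_force: [-0.2, -0.5, -2.0]
opening: 0.0301
gripper_force: 46.3
```

```bash
python3 -c "
from h import *
grab('wrist')"; python3 st.py; python3 sp.py .18
```

```text
20.45 q [-0.485 -0.085  1.866 -0.139  0.952 -1.217] tcp [ 0.5849 -0.2165  0.2532] F [-0.4 -0.1 -1.9] op 0.0304 gf 46.32075358182192
[[-0.645  0.703  0.3  ]
 [ 0.642  0.711 -0.285]
 [-0.414  0.009 -0.91 ]] tilt 0.427 az -0.761
ring slopes [0.131 0.029] 408 r 0.0193 centre [ 27.8   0.  136.6]
flange 5628 3715 res 0.00067 slopes [0.083 0.002] axis(down) in tool [-0.0825 -0.0022  0.9966]
edge r med 0.046 inl 37 of 48
inner r [0.0217 0.0238 0.0245]
end face n 548 lat offset [-0.6 -0.2 -0. ] H 0.0301 spread [-12.7 -12.   -1.1] [11.4 11.5  0.9]
shaft n 232
flange centre [ 28.3  -2.2 178.7] ring height above flange mm 41.9 lateral err (ring-axis) mm [-3.9  2.1 -0.3]
ring vs axis angle 3.11 dn [-0.047 -0.026 -0.005]
move to put ring on axis, same height: [ 3.9 -2.1  0.3]  unit down axis [-0.0825 -0.0022  0.9966]
```

Emit:
{"op": "servo_tool", "data": {
  "motion": [
    {"hand": 0.2, "offset": [3.5, -2.2, 0], "twist": 0},
    {"hand": 0.2, "offset": [0, 0, 0], "twist": 0},
    {"hand": 0.2, "offset": [0, 0, 0], "twist": 0},
    {"hand": 0.2, "offset": [0, 0, 0], "twist": 0}
  ]
}}

```text
time_s: 20.85
tool_pos: [0.5807, -0.2158, 0.2507]
eef_rot: [0.372, 0.904, -0.077, 0.197]
ft_force: [-0.7, -0.5, -2.2]
opening: 0.0303
gripper_force: 46.3
```

```bash
python3 -c "
from h import *
grab('wrist')"; python3 st.py; python3 sp.py .18
```

```text
20.9 q [-0.487 -0.092  1.878 -0.138  0.95  -1.219] tcp [ 0.5807 -0.2158  0.2507] F [-0.1  0.5 -0.3] op 0.0303 gf 46.32107477635145
[[-0.645  0.703  0.299]
 [ 0.643  0.711 -0.285]
 [-0.413  0.008 -0.911]] tilt 0.425 az -0.762
ring slopes [0.133 0.027] 386 r 0.0191 centre [ 27.9  -0.  136.6]
flange 5213 3397 res 0.00067 slopes [0.086 0.001] axis(down) in tool [-0.0861 -0.001   0.9963]
edge r med 0.0454 inl 31 of 48
inner r [0.0187 0.0236 0.0252]
end face n 555 lat offset [-1.2 -0.3 -0.1] H 0.0301 spread [-13.  -11.9  -1.1] [11.2 11.6  1. ]
shaft n 235
flange centre [ 24.    0.5 177.8] ring height above flange mm 41.3 lateral err (ring-axis) mm [ 0.3 -0.6  0. ]
ring vs axis angle 2.99 dn [-0.045 -0.025 -0.005]
move to put ring on axis, same height: [-0.3  0.6 -0. ]  unit down axis [-0.0861 -0.001   0.9963]
```

Emit:
{"op": "servo_tool", "data": {
  "motion": [
    {"hand": 0.2, "offset": [-0.8, 0.4, 0], "twist": 0},
    {"hand": 0.2, "offset": [-0.4, 0, 5], "twist": 0},
    {"hand": 0.2, "offset": [-0.4, 0, 5], "twist": 0},
    {"hand": 0.2, "offset": [-0.4, 0, 5], "twist": 0},
    {"hand": 0.2, "offset": [0, 0, 0], "twist": 0},
    {"hand": 0.2, "offset": [0, 0, 0], "twist": 0}
  ]
}}

```text
time_s: 21.5
tool_pos: [0.5867, -0.2211, 0.2373]
eef_rot: [0.372, 0.904, -0.077, 0.196]
ft_force: [0.3, 0.5, -1.1]
opening: 0.0303
gripper_force: 46.3
```

```bash
python3 -c "
from h import *
grab('wrist')"; python3 st.py; python3 sp.py .165
```

```text
21.55 q [-0.491 -0.063  1.874 -0.139  0.924 -1.219] tcp [ 0.5868 -0.2211  0.2377] F [ 0.5 -0.8 -1.7] op 0.0301 gf 46.3215846195817
[[-0.645  0.703  0.298]
 [ 0.643  0.711 -0.285]
 [-0.412  0.008 -0.911]] tilt 0.425 az -0.762
ring slopes [0.138 0.028] 428 r 0.0191 centre [ 2.770e+01 -1.000e-01  1.366e+02]
flange 5624 3663 res 0.00067 slopes [0.087 0.001] axis(down) in tool [-0.087  -0.0011  0.9962]
edge r med 0.0456 inl 35 of 48
inner r [0.0231 0.0236 0.0244]
end face n 763 lat offset [-0.7 -0.9 -0.1] H 0.0298 spread [-13.9 -19.6  -1.2] [19.2 20.   1.7]
shaft n 566
flange centre [ 25.7   0.2 162.4] ring height above flange mm 25.9 lateral err (ring-axis) mm [-0.2 -0.3 -0. ]
ring vs axis angle 3.26 dn [-0.05  -0.027 -0.006]
move to put ring on axis, same height: [0.2 0.3 0. ]  unit down axis [-0.087  -0.0011  0.9962]
```

Emit:
{"op": "servo_tool", "data": {
  "motion": [
    {"hand": 0.2, "offset": [0, 0.2, 5], "twist": 0},
    {"hand": 0.2, "offset": [-0.4, 0, 5], "twist": 0},
    {"hand": 0.2, "offset": [-0.4, 0, 4], "twist": 0},
    {"hand": 0.2, "offset": [0, 0, 0], "twist": 0},
    {"hand": 0.2, "offset": [0, 0, 0], "twist": 0}
  ]
}}

```text
time_s: 22.05
tool_pos: [0.5916, -0.2255, 0.2251]
eef_rot: [0.372, 0.904, -0.077, 0.197]
ft_force: [-0.4, -0.5, -1.3]
opening: 0.0304
gripper_force: 46.3
```

```bash
python3 -c "
from h import *
grab('wrist')"; python3 st.py; python3 sp.py .15
```

```text
22.1 q [-0.494 -0.036  1.872 -0.14   0.899 -1.219] tcp [ 0.5916 -0.2255  0.2254] F [ 0.  -0.3 -1.5] op 0.0301 gf 46.32149834185839
[[-0.645  0.703  0.299]
 [ 0.643  0.711 -0.285]
 [-0.413  0.008 -0.911]] tilt 0.425 az -0.762
ring slopes [0.131 0.025] 410 r 0.0193 centre [ 27.7   0.  136.6]
flange 5937 3839 res 0.00066 slopes [0.086 0.001] axis(down) in tool [-0.0854 -0.001   0.9964]
edge r med 0.0459 inl 37 of 48
inner r [0.0234 0.0238 0.0245]
end face n 660 lat offset [-0.6  0.  -0. ] H 0.03 spread [-12.2 -12.6  -1. ] [11.5 12.9  1. ]
shaft n 823
flange centre [ 26.3  -0.2 148.5] ring height above flange mm 11.9 lateral err (ring-axis) mm [0.4 0.2 0. ]
ring vs axis angle 2.89 dn [-0.044 -0.024 -0.005]
move to put ring on axis, same height: [-0.4 -0.2 -0. ]  unit down axis [-0.0854 -0.001   0.9964]
```

Emit:
{"op": "servo_tool", "data": {
  "motion": [
    {"hand": 0.2, "offset": [-0.5, 0, 2], "twist": 0},
    {"hand": 0.2, "offset": [-0.2, 0, 2], "twist": 0},
    {"hand": 0.2, "offset": [0, 0, 0], "twist": 0},
    {"hand": 0.2, "offset": [0, 0, 0], "twist": 0}
  ]
}}

```text
time_s: 22.5
tool_pos: [0.5932, -0.2271, 0.2219]
eef_rot: [0.372, 0.904, -0.077, 0.197]
ft_force: [0.5, -0.5, -1.0]
opening: 0.0304
gripper_force: 46.3
```

Emit:
{"op": "servo_tool", "data": {
  "motion": [
    {"hand": 0.2, "offset": [-0.1, 0, 1], "twist": 0},
    {"hand": 0.2, "offset": [0, 0, 0], "twist": 0},
    {"hand": 0.2, "offset": [0, 0, 0], "twist": 0}
  ]
}}

```text
time_s: 22.8
tool_pos: [0.5936, -0.2274, 0.2211]
eef_rot: [0.372, 0.904, -0.077, 0.197]
ft_force: [0.5, 0.2, -1.0]
opening: 0.0299
gripper_force: 46.3
```

Emit:
{"op": "servo_tool", "data": {
  "motion": [
    {"hand": 0.2, "offset": [-0.1, 0, 0.8], "twist": 0},
    {"hand": 0.2, "offset": [0, 0, 0], "twist": 0},
    {"hand": 0.2, "offset": [0, 0, 0], "twist": 0}
  ]
}}

```text
time_s: 23.1
tool_pos: [0.5939, -0.2277, 0.2204]
eef_rot: [0.372, 0.904, -0.077, 0.197]
ft_force: [-0.3, -0.2, -1.4]
opening: 0.03
gripper_force: 46.3
```

```bash
python3 -c "
from h import *
grab('wrist')"; python3 st.py; python3 sp.py .145
```

```text
23.15 q [-0.496 -0.025  1.87  -0.14   0.89  -1.219] tcp [ 0.5939 -0.2277  0.2204] F [-1.   0.4 -1.5] op 0.0302 gf 46.32084500044584
[[-0.645  0.703  0.299]
 [ 0.643  0.711 -0.285]
 [-0.413  0.008 -0.911]] tilt 0.425 az -0.762
ring slopes [0.282 0.04 ] 235 r 0.0215 centre [ 33.5  -0.4 140.7]
flange 6168 3988 res 0.00066 slopes [0.087 0.001] axis(down) in tool [-8.670e-02 -7.000e-04  9.962e-01]
edge r med 0.0458 inl 36 of 48
inner r [0.0194 0.0235 0.024 ]
end face n 694 lat offset [-0.8 -0.1 -0.1] H 0.0301 spread [-13.2 -12.3  -1.2] [10.8 11.9  0.9]
shaft n 303
flange centre [ 27.5  -0.3 142.9] ring height above flange mm 2.7 lateral err (ring-axis) mm [ 5.8 -0.1  0.5]
ring vs axis angle 10.98 dn [-0.184 -0.038 -0.034]
move to put ring on axis, same height: [-5.8  0.1 -0.5]  unit down axis [-8.670e-02 -7.000e-04  9.962e-01]
```

Emit:
{"op": "servo_tool", "data": {
  "motion": [
    {"hand": 0.2, "offset": [-0.1, 0, 0.8], "twist": 0},
    {"hand": 0.2, "offset": [0, 0, 0], "twist": 0},
    {"hand": 0.2, "offset": [0, 0, 0], "twist": 0}
  ]
}}

```text
time_s: 23.45
tool_pos: [0.5944, -0.228, 0.2201]
eef_rot: [0.372, 0.904, -0.077, 0.197]
ft_force: [-1.5, -0.0, -0.1]
opening: 0.0302
gripper_force: 46.6
```

Emit:
{"op": "servo_tool", "data": {
  "motion": [
    {"hand": 0.2, "offset": [-0.1, 0, 0.8], "twist": 0},
    {"hand": 0.2, "offset": [0, 0, 0], "twist": 0},
    {"hand": 0.2, "offset": [0, 0, 0], "twist": 0}
  ]
}}

```text
time_s: 23.75
tool_pos: [0.5949, -0.2285, 0.2202]
eef_rot: [0.372, 0.904, -0.077, 0.197]
ft_force: [-3.0, 2.0, 5.3]
opening: 0.0301
gripper_force: 47.3
```

Emit:
{"op": "servo_tool", "data": {
  "motion": [
    {"hand": 0.36, "offset": [0, 0, 0], "twist": 0},
    {"hand": 0.4, "offset": [0.1, 0, -0.7], "twist": 0},
    {"hand": 0.44, "offset": [0.1, 0, -0.7], "twist": 0},
    {"hand": 0.44, "offset": [0, 0, 0], "twist": 0}
  ]
}}

```text
time_s: 24.15
tool_pos: [0.5939, -0.2275, 0.2198]
eef_rot: [0.372, 0.904, -0.076, 0.196]
ft_force: [-0.5, 1.9, 1.4]
opening: 0.0415
gripper_force: 16.4
```

Emit:
{"op": "servo_tool", "data": {
  "motion": [
    {"hand": 0.48, "offset": [0.1, 0, -0.7], "twist": 0},
    {"hand": 0.52, "offset": [0.1, 0, -0.7], "twist": 0},
    {"hand": 0.52, "offset": [0, 0, 0], "twist": 0}
  ]
}}

```text
time_s: 24.45
tool_pos: [0.5931, -0.2273, 0.2208]
eef_rot: [0.372, 0.904, -0.077, 0.196]
ft_force: [0.3, -1.2, -2.9]
opening: 0.0491
gripper_force: 12.3
```

```bash
python3 st.py
```

```text
24.45 q [-0.496 -0.027  1.871 -0.141  0.892 -1.219] tcp [ 0.5931 -0.2273  0.2208] F [ 0.3 -1.2 -2.9] op 0.0491 gf 12.320335402619094
[[-0.646  0.703  0.297]
 [ 0.643  0.711 -0.285]
 [-0.412  0.007 -0.911]] tilt 0.425 az -0.764
```

Emit:
{"op": "servo_tool", "data": {
  "motion": [
    {"hand": 0.56, "offset": [0, 0, -0.3], "twist": 0},
    {"hand": 0.6, "offset": [0, 0, -0.3], "twist": 0},
    {"hand": 0.64, "offset": [0, 0, -0.3], "twist": 0},
    {"hand": 0.676, "offset": [0, 0, 0], "twist": 0},
    {"hand": 0.676, "offset": [0, 0, 0], "twist": 0}
  ]
}}

```text
time_s: 24.95
tool_pos: [0.5933, -0.2269, 0.2226]
eef_rot: [0.372, 0.904, -0.077, 0.197]
ft_force: [-0.4, 0.0, -0.6]
opening: 0.0639
gripper_force: 7.4
```

```bash
python3 -c "
from h import *
grab('wrist')"; python3 st.py
cat > seat.py <<'E'
import runpy,io,contextlib,sys
with contextlib.redirect_stdout(io.StringIO()): g=runpy.run_path('sp.py')
import numpy as np
X,d,mx,fc,ns,e1,e2=[g[k] for k in('X','d','mx','fc','ns','e1','e2')]
H=-(X-fc)@ns; U=(X-fc)@e1; V=(X-fc)@e2
print('fc',fc,'ns',ns,'e1',e1,'e2',e2)
# dark pts at low height, in annulus beyond spacer (r>26) = ears/lugs ; and on spacer 
m=(d>0)&(mx<130)&(H>.001)&(H<.02)&(np.hypot(U,V)<.05)
r=np.hypot(U,V)
for lo,hi in((.012,.016),(.016,.020),(.020,.024),(.024,.03),(.03,.036),(.036,.045)):
    k=m&(r>lo)&(r<hi)
    if k.sum()>3: print(lo,hi,k.sum(),'H pct',np.percentile(H[k],[10,50,90]).round(4))
k=m&(r>.0255)
print('ears U',np.percentile(U[k],[5,50,95]).round(4),'V',np.percentile(V[k],[2,20,50,80,98]).round(4))
# angular H profile for ring body r 17..22
a=np.degrees(np.arctan2(V,U))
for j in range(-180,180,30):
    k=m&(r>.015)&(r<.023)&(a>=j)&(a<j+30)
    if k.sum()>3: print(j,k.sum(),np.median(H[k]).round(4),'r',np.percentile(r[k],[10,90]).round(4))
E
python3 seat.py
```

```text
25.0 q [-0.495 -0.029  1.87  -0.14   0.893 -1.219] tcp [ 0.5933 -0.2269  0.2225] F [ 0.2  0.6 -0.9] op 0.0639 gf 7.376488074660301
[[-0.645  0.703  0.299]
 [ 0.643  0.711 -0.285]
 [-0.413  0.008 -0.911]] tilt 0.426 az -0.762
fc [ 0.04825717 -0.02666451  0.18640706] ns [0.10245741 0.18851052 0.97671196] e1 [ 0.99454296  0.         -0.10432789] e2 [-0.0196669   0.98207117 -0.18748181]
0.012 0.016 7 H pct [0.0054 0.0121 0.0153]
0.016 0.02 13 H pct [0.0014 0.0039 0.008 ]
0.03 0.036 6 H pct [0.0168 0.0178 0.0191]
ears U [-0.0203 -0.0197  0.0231] V [-0.0285 -0.0279 -0.0274 -0.0263 -0.0215]
-90 5 0.0145 r [0.0152 0.0196]
-60 17 0.0039 r [0.0155 0.0196]
```

```bash
python3 seat.py .143
python3 - <<'E'
from h import *
p,d,c=load('wrist');cv2.imwrite('pics/seat.png',p)
E
```

```text
fc [ 0.02668659 -0.00035885  0.14517712] ns [-0.08341153 -0.00141783  0.99651418] e1 [ 0.99651518 -0.          0.08341162] e2 [-1.18263783e-04  9.99998995e-01  1.41289259e-03]
0.012 0.016 61 H pct [0.0065 0.0077 0.0086]
0.016 0.02 155 H pct [0.0067 0.0077 0.0109]
0.02 0.024 18 H pct [0.0065 0.0079 0.0093]
0.024 0.03 82 H pct [0.001  0.0014 0.0083]
0.03 0.036 21 H pct [0.0076 0.0084 0.0091]
0.036 0.045 24 H pct [0.0011 0.0014 0.0077]
ears U [-0.0331 -0.0124  0.0338] V [-0.0264 -0.0196  0.013   0.0186  0.0329]
-180 7 0.0125 r [0.0176 0.0185]
-60 12 0.0072 r [0.0156 0.0188]
-30 47 0.0076 r [0.0157 0.0184]
0 42 0.0075 r [0.0155 0.0183]
30 43 0.0077 r [0.0154 0.0184]
60 18 0.0077 r [0.0152 0.0167]
120 11 0.0079 r [0.0181 0.0223]
150 38 0.0083 r [0.0171 0.0213]
```

```bash
cat >> seat.py <<'E'
k=(d>0)&(mx<150)&(H>.004)&(H<.0105)&(r<.05)&(r>.022)&(U<0)
for lo in np.arange(-.045,0,.005):
    j=k&(U>=lo)&(U<lo+.005)
    if j.sum()>2: print('U',round(lo,3),j.sum(),'Vneg',V[j&(V<0)].round(3).tolist()[:0],'Vneg range',np.percentile(V[j&(V<0)],[5,95]).round(4) if (j&(V<0)).sum() else '','Vpos',np.percentile(V[j&(V>0)],[5,95]).round(4) if (j&(V>0)).sum() else '')
E
python3 seat.py .143 | tail -9
```

```text
0 42 0.0075 r [0.0155 0.0183]
30 43 0.0077 r [0.0154 0.0184]
60 18 0.0077 r [0.0152 0.0167]
120 11 0.0079 r [0.0181 0.0223]
150 38 0.0083 r [0.0171 0.0213]
U -0.035 34 Vneg [] Vneg range [-0.0196 -0.0142] Vpos [0.0136 0.0183]
U -0.03 40 Vneg [] Vneg range [-0.0195 -0.0168] Vpos [0.0156 0.0183]
U -0.025 58 Vneg [] Vneg range [-0.0194 -0.0136] Vpos [0.0116 0.0183]
U -0.02 23 Vneg [] Vneg range [-0.0155 -0.012 ] Vpos [0.0108 0.0143]
```

The lugs are at about ±14.5 mm (shut) and the ring top sits at a uniform 7.6 mm, so it is in the groove. I draw the tips off along the axis.

Emit:
{"op": "servo_tool", "data": {
  "motion": [
    {"hand": 0.676, "offset": [0.1, 0, -1], "twist": 0},
    {"hand": 0.676, "offset": [0.2, 0, -2], "twist": 0},
    {"hand": 0.676, "offset": [0.2, 0, -3], "twist": 0},
    {"hand": 0.676, "offset": [0.3, 0, -4], "twist": 0}
  ]
}}

```text
time_s: 25.4
tool_pos: [0.5896, -0.2235, 0.2313]
eef_rot: [0.372, 0.904, -0.077, 0.197]
ft_force: [0.4, 0.2, -0.7]
opening: 0.0639
gripper_force: 7.4
```

Emit:
{"op": "servo_tool", "data": {
  "motion": [
    {"hand": 0.676, "offset": [0.5, 0, -6], "twist": 0},
    {"hand": 0.676, "offset": [1, 0, -12], "twist": 0},
    {"hand": 0.676, "offset": [2, 0, -25], "twist": 0},
    {"hand": 0.676, "offset": [3, 0, -35], "twist": 0},
    {"hand": 0.676, "offset": [0, 0, 0], "twist": 0}
  ]
}}

```text
time_s: 25.9
tool_pos: [0.5636, -0.1971, 0.3063]
eef_rot: [0.372, 0.903, -0.077, 0.202]
ft_force: [-0.1, -0.8, 0.3]
opening: 0.0637
gripper_force: 7.4
```

```bash
python3 -c "
from h import *
grab('wrist')"; python3 st.py; python3 seat.py .23
```

```text
25.95 q [-0.47  -0.19   1.87  -0.137  1.049 -1.216] tcp [ 0.5631 -0.1972  0.3033] F [ 0.4  0.1 -1.3] op 0.0636 gf 7.358699664473534
[[-0.643  0.703  0.304]
 [ 0.641  0.712 -0.287]
 [-0.418  0.01  -0.908]] tilt 0.432 az -0.757
fc [ 0.02517051 -0.00212792  0.23858993] ns [-0.07408277 -0.00406891  0.9972438 ] e1 [ 0.99725205 -0.          0.07408339] e2 [-3.01438421e-04  9.99991722e-01  4.05772598e-03]
0.012 0.016 31 H pct [0.0065 0.0075 0.0081]
0.016 0.02 63 H pct [0.0066 0.0077 0.0086]
0.024 0.03 48 H pct [0.0011 0.0015 0.008 ]
0.03 0.036 7 H pct [0.0077 0.0082 0.0087]
0.036 0.045 32 H pct [0.0011 0.0077 0.0086]
ears U [-0.0355 -0.0198  0.0269] V [-0.0306 -0.018   0.0149  0.0188  0.0263]
-60 4 0.0078 r [0.016 0.017]
-30 24 0.0075 r [0.0155 0.0182]
0 25 0.0076 r [0.0157 0.0183]
30 26 0.0074 r [0.0156 0.0185]
60 8 0.0079 r [0.0153 0.0167]
U -0.04 13 Vneg [] Vneg range [-0.0187 -0.015 ] Vpos [0.0161 0.0181]
U -0.035 35 Vneg [] Vneg range [-0.0191 -0.0143] Vpos [0.0138 0.0183]
U -0.03 27 Vneg [] Vneg range [-0.019  -0.0168] Vpos [0.0156 0.0183]
U -0.025 28 Vneg [] Vneg range [-0.0193 -0.0142] Vpos [0.0148 0.0177]
U -0.02 8 Vneg [] Vneg range [-0.0153 -0.0122] Vpos [0.0149 0.0149]
```

Emit:
{"op": "servo_tool", "data": {
  "motion": [
    {"hand": 0.676, "offset": [12, -42, -19], "twist": 0},
    {"hand": 0.676, "offset": [12, -42, -19], "twist": 0},
    {"hand": 0.676, "offset": [12, -42, -19], "twist": 0},
    {"hand": 0.676, "offset": [12, -42, -19], "twist": 0},
    {"hand": 0.676, "offset": [12, -42, -19], "twist": 0},
    {"hand": 0.676, "offset": [12, -42, -19], "twist": 0},
    {"hand": 0.676, "offset": [45, 0, -21], "twist": 0},
    {"hand": 0.676, "offset": [45, 0, -21], "twist": 0},
    {"hand": 0.676, "offset": [45, 0, -21], "twist": 0},
    {"hand": 0.676, "offset": [45, 0, -21], "twist": 0}
  ]
}}

```text
time_s: 26.95
tool_pos: [0.2283, -0.2229, 0.3967]
eef_rot: [0.376, 0.91, -0.062, 0.163]
ft_force: [-0.3, 0.1, -0.7]
opening: 0.064
gripper_force: 7.3
```

```bash
python3 st.py
```

```text
26.95 q [-1.311 -1.014  2.178  0.183  1.674 -2.051] tcp [ 0.2283 -0.2229  0.3967] F [-0.3  0.1 -0.7] op 0.064 gf 7.345194071531296
[[-0.664  0.705  0.25 ]
 [ 0.664  0.709 -0.236]
 [-0.344  0.01  -0.939]] tilt 0.352 az -0.756
```

Emit:
{"op": "servo_tool", "data": {
  "motion": [
    {"hand": 0.676, "offset": [46, 0, -16], "twist": 0},
    {"hand": 0.676, "offset": [46, 0, -14], "twist": 0},
    {"hand": 0.676, "offset": [46, 0, -12], "twist": 0},
    {"hand": 0.676, "offset": [47, 0, -10], "twist": 0},
    {"hand": 0.676, "offset": [48, 0, -8], "twist": 0}
  ]
}}

```text
time_s: 27.45
tool_pos: [0.1899, -0.182, 0.4456]
eef_rot: [0.379, 0.919, -0.037, 0.099]
ft_force: [-0.7, -0.5, -0.6]
opening: 0.0637
gripper_force: 7.3
```

```bash
python3 st.py
```

```text
27.45 q [-1.353 -1.015  2.067  0.127  1.912 -2.089] tcp [ 0.1899 -0.182   0.4456] F [-0.7 -0.5 -0.6] op 0.0637 gf 7.344730943441391
[[-0.693  0.704  0.154]
 [ 0.689  0.71  -0.143]
 [-0.21   0.007 -0.978]] tilt 0.212 az -0.749
```

Emit:
{"op": "servo_tool", "data": {
  "motion": [
    {"hand": 0.676, "offset": [48, 0, -4], "twist": 0},
    {"hand": 0.676, "offset": [48, 0, -4], "twist": 0},
    {"hand": 0.676, "offset": [48, 0, -4], "twist": 0},
    {"hand": 0.676, "offset": [48, 0, -2], "twist": 0},
    {"hand": 0.676, "offset": [48, 0, -2], "twist": 0}
  ]
}}

```text
time_s: 27.95
tool_pos: [0.1512, -0.1347, 0.4967]
eef_rot: [0.381, 0.924, -0.013, 0.035]
ft_force: [-0.3, 0.3, -0.6]
opening: 0.0634
gripper_force: 7.4
```

```bash
python3 st.py
```

```text
27.95 q [-1.394 -1.015  1.957  0.053  2.139 -2.153] tcp [ 0.1512 -0.1347  0.4967] F [-0.3  0.3 -0.6] op 0.0634 gf 7.350819557905197
[[-0.708  0.704  0.055]
 [ 0.703  0.71  -0.051]
 [-0.074  0.002 -0.997]] tilt 0.075 az -0.75
```

Emit:
{"op": "servo_tool", "data": {
  "motion": [
    {"hand": 0.676, "offset": [48, 0, 0], "twist": 0},
    {"hand": 0.676, "offset": [48, 0, 0], "twist": 0},
    {"hand": 0.676, "offset": [-5, 0, 0], "twist": 0},
    {"hand": 0.676, "offset": [0, 0, 0], "twist": 0}
  ]
}}

```text
time_s: 28.35
tool_pos: [0.1406, -0.1151, 0.5228]
eef_rot: [0.38, 0.925, -0.006, 0.011]
ft_force: [-0.3, -0.6, -1.5]
opening: 0.0635
gripper_force: 7.3
```

```bash
cat > pl.py <<'E'
from h import *
grab('wrist')
Rt=np.array([[0,1,0],[-.973,0,-.2308],[-.2308,0,.973]]);cc=np.array([.0663,.0004,-.178])
p,d,c=load('wrist')
v,u=np.mgrid[:420,:560]
X=np.stack([(u-c['cx'])/c['fx']*d,(v-c['cy'])/c['fy']*d,d],-1)@Rt+cc
P=X[(d>0)&(abs(X[...,1])<.035)&(abs(X[...,0])<.03)&(X[...,2]>-.03)&(X[...,2]<.15)]
for a in np.arange(-.03,.15,.01):
    q=P[(P[:,2]>=a)&(P[:,2]<a+.01)]
    if len(q)>4: print(round(a*1e3),len(q),'x',(np.percentile(q[:,0],[50,95])*1e3).round(1),'y',(np.percentile(q[:,1],[3,97])*1e3).round(1))
print('zmax',P[:,2].max())
E
python3 pl.py; python3 st.py
```

```text
-30 1450 x [ 6.  11.4] y [-32.8  33.3]
-20 643 x [11.3 13.9] y [-33.7  33.9]
-10 486 x [14.  16.1] y [-33.7  34.1]
0 368 x [16.5 18.2] y [-29.1  30.2]
10 303 x [18.8 20.5] y [-28.5  30.1]
20 694 x [17.6 22.4] y [-32.1  33.6]
30 1391 x [19.1 26.5] y [-17.2  19.3]
40 517 x [27.3 29.5] y [-14.2  16.5]
50 44 x [29.6 30. ] y [-12.4  14. ]
80 14 x [29.5 29.7] y [5.4 9.7]
zmax 0.08574814875247733
28.4 q [-1.379 -0.999  1.899  0.015  2.22  -2.16 ] tcp [ 0.1405 -0.1149  0.5225] F [ 0.5 -0.8 -1.1] op 0.0637 gf 7.348136007785797
[[-0.71   0.704  0.016]
 [ 0.703  0.711 -0.019]
 [-0.025 -0.002 -1.   ]] tilt 0.025 az -0.858
```

Emit:
{"op": "servo_tool", "data": {
  "motion": [
    {"hand": 0.676, "offset": [-3, 25, 10], "twist": -0.07},
    {"hand": 0.676, "offset": [0, 42, 17], "twist": 0},
    {"hand": 0.676, "offset": [0, 42, 17], "twist": 0},
    {"hand": 0.676, "offset": [0, 42, 17], "twist": 0},
    {"hand": 0.676, "offset": [0, 42, 17], "twist": 0},
    {"hand": 0.676, "offset": [0, 42, 17], "twist": 0},
    {"hand": 0.676, "offset": [0, 42, 17], "twist": 0},
    {"hand": 0.676, "offset": [0, 42, 17], "twist": 0},
    {"hand": 0.676, "offset": [0, 42, 17], "twist": 0},
    {"hand": 0.676, "offset": [0, 42, 17], "twist": 0},
    {"hand": 0.676, "offset": [0, 42, 17], "twist": 0},
    {"hand": 0.676, "offset": [0, 25, 10], "twist": -0.1}
  ]
}}

```text
time_s: 29.6
tool_pos: [0.4284, 0.203, 0.3442]
eef_rot: [0.299, 0.954, -0.008, 0.008]
ft_force: [-0.7, -0.2, -1.3]
opening: 0.0638
gripper_force: 7.4
```

Emit:
{"op": "servo_tool", "data": {
  "motion": [
    {"hand": 0.676, "offset": [0, 0, 0], "twist": -0.12},
    {"hand": 0.676, "offset": [0, 0, 0], "twist": -0.13},
    {"hand": 0.676, "offset": [0, 0, 0], "twist": -0.13},
    {"hand": 0.676, "offset": [0, 0, 0], "twist": -0.12},
    {"hand": 0.676, "offset": [0, 0, 0], "twist": -0.12},
    {"hand": 0.676, "offset": [0, 0, 0], "twist": 0},
    {"hand": 0.676, "offset": [0, 0, 0], "twist": 0}
  ]
}}

```text
time_s: 30.3
tool_pos: [0.4282, 0.2008, 0.3472]
eef_rot: [-0.003, 1.0, -0.01, 0.007]
ft_force: [0.1, 0.6, -1.6]
opening: 0.0637
gripper_force: 7.4
```

```bash
sed -i 's/(abs(X\[...,0\])<.03)/(X[...,0]>-.05)\&(X[...,0]<.08)/' pl.py; sed -i 's/q\[:,0\],\[50,95\]/q[:,0],[3,50,97]/' pl.py; python3 pl.py; python3 st.py
```

```text
-30 1410 x [-5.8  5.8 11.5] y [-32.7  33.3]
-20 612 x [-7.1 10.2 13.1] y [-33.8  34. ]
-10 460 x [ 4.8 12.8 14.7] y [-33.8  34.1]
0 328 x [ 6.  14.7 16.2] y [-28.9  30.6]
10 275 x [ 7.5 16.2 17.8] y [-28.  30.]
20 603 x [ 6.1 14.4 19.1] y [-31.7  34. ]
30 1228 x [ 6.6 15.  22.3] y [-17.7  20.1]
40 663 x [ 5.9 21.2 25.4] y [-13.9  16.7]
50 168 x [19.9 25.2 26.7] y [-11.8  15.9]
60 48 x [25.2 26.1 26.5] y [-8.1  9.8]
70 80 x [25.3 26.  26.8] y [-8.   4.6]
80 76 x [22.6 27.2 28.3] y [-7. 10.]
90 77 x [23.5 28.5 29.8] y [-6.4  9.4]
100 65 x [24.5 29.7 31.1] y [-5.2  9.6]
110 46 x [26.1 27.4 32.4] y [-4.5  8.9]
120 88 x [25.2 30.7 33.6] y [-6.3 10.5]
130 44 x [26.3 33.1 34.2] y [-3.6  8.7]
zmax 0.13661375935575504
30.35 q [ 0.212 -0.271  1.814 -0.023  1.588 -1.366] tcp [0.4283 0.2008 0.3476] F [-0.4 -0.6 -1.4] op 0.0636 gf 7.361917644739151
[[-1.    -0.006  0.014]
 [-0.007  1.    -0.02 ]
 [-0.014 -0.02  -1.   ]] tilt 0.025 az -0.946
```

Emit:
{"op": "servo_tool", "data": {
  "motion": [
    {"hand": 0.676, "offset": [-6, 1, 5], "twist": 0},
    {"hand": 0.676, "offset": [-12, 2, 15], "twist": 0},
    {"hand": 0.676, "offset": [-17, 2, 20], "twist": 0},
    {"hand": 0.676, "offset": [-17, 2, 22], "twist": 0},
    {"hand": 0.676, "offset": [-17, 2, 20], "twist": 0},
    {"hand": 0.676, "offset": [-12, 1, 15], "twist": 0},
    {"hand": 0.676, "offset": [-6, 1, 5], "twist": 0},
    {"hand": 0.676, "offset": [0, 0, 0], "twist": 0},
    {"hand": 0.676, "offset": [0, 0, 0], "twist": 0},
    {"hand": 0.676, "offset": [0, 0, 0], "twist": 0}
  ]
}}

```text
time_s: 31.35
tool_pos: [0.5172, 0.2107, 0.2489]
eef_rot: [-0.004, 1.0, -0.01, 0.009]
ft_force: [0.3, 0.7, -0.7]
opening: 0.0637
gripper_force: 7.4
```

```bash
python3 pl.py | tail -10; python3 st.py
cat > stand.py <<'E'
from h import *
from scipy.spatial.transform import Rotation as Ro
Rt=np.array([[0,1,0],[-.973,0,-.2308],[-.2308,0,.973]]);cc=np.array([.0663,.0004,-.178])
s=readout.sense();M=Ro.from_quat(s['eef_rot']).as_matrix();T=s['tool_pos']
p,d,c=load('wrist');v,u=np.mgrid[:420,:560]
X=np.stack([(u-c['cx'])/c['fx']*d,(v-c['cy'])/c['fy']*d,d],-1)@Rt+cc
W=X@M.T+T
hs=cv2.cvtColor(p,cv2.COLOR_BGR2HSV)
b=(d>0)&(hs[...,0]>100)&(hs[...,0]<130)&(hs[...,1]>90)&(abs(W[...,2]-.088)<.006)
P=W[b];k,l,st,_=cv2.connectedComponentsWithStats(b.astype(np.uint8));r=cv2.minAreaRect((P[:,:2]*1e3).astype(np.float32));print(len(P),np.median(P[:,2]),r)
# occupancy in 3mm grid
x0,y0=.44,.16;g=np.full((34,34),'.');
inside=(d>0)&(W[...,0]>x0)&(W[...,0]<x0+.102)&(W[...,1]>y0)&(W[...,1]<y0+.102)
for q in W[inside&(W[...,2]<.08)]: g[int((q[0]-x0)/.003),int((q[1]-y0)/.003)]='o'
for q in P:
    i,j=int((q[0]-x0)/.003),int((q[1]-y0)/.003)
    if 0<=i<34 and 0<=j<34:g[i,j]='#'
print('rows x from .44 step 3mm, cols y from .16');print('\n'.join(f'{x0+i*.003:.3f} '+''.join(r) for i,r in enumerate(g)))
E
python3 stand.py
```

```text
50 168 x [20.1 22.9 24.3] y [-12.4  15.9]
60 44 x [23.1 23.6 23.9] y [-7.4  9.7]
70 68 x [22.5 23.2 23.9] y [-8.1  4.5]
80 63 x [19.6 24.2 24.9] y [-6.9  9.4]
90 73 x [19.8 25.1 26.2] y [-6.4 10. ]
100 57 x [21.2 26.4 27.2] y [-5.4  9.3]
110 47 x [22.1 23.3 28.4] y [-4.5  8.5]
120 85 x [20.7 26.4 28.7] y [-6.4 10.5]
130 43 x [22.7 28.7 29.8] y [-4.5  9. ]
zmax 0.13800807481050142
31.4 q [ 0.195 -0.01   1.756 -0.023  1.382 -1.38 ] tcp [0.5172 0.2106 0.2489] F [-0.6  0.3 -1.6] op 0.0635 gf 7.362319082021713
[[-1.    -0.008  0.018]
 [-0.009  1.    -0.02 ]
 [-0.018 -0.02  -1.   ]] tilt 0.026 az -0.83
4048 0.08671795029603929 ((491.4074401855469, 209.88864135742188), (83.06333923339844, 62.85667419433594), 12.663525581359863)
rows x from .44 step 3mm, cols y from .16
0.440 oooooooooooooooooooooooooooooooooo
0.443 ooooooooooooooooooooo###..oooooooo
0.446 oooooooooooooooooo######..oooooooo
0.449 oooooooooooo#############.oooooooo
0.452 ooooooo##################.oooooooo
0.455 ooo######################.oooooooo
0.458 o..######################..ooooooo
0.461 ...#######################.ooooooo
[... 366 characters left out ...]
ooo
0.491 oo...########oooooooo#######.ooooo
0.494 ooo...#######oooooooo#######.ooooo
0.497 ooo...#######oooooooo#######..oooo
0.500 ooo...#######oooooo##########.oooo
0.503 ooo...#######oooooo##########.oooo
0.506 ooo....######..oo..##########.oooo
0.509 oooo...#####o...o...#########.oooo
0.512 oooo...#####........#########..ooo
0.515 oooo...####...........#######..ooo
0.518 oooo...###.............#######.ooo
0.521 oooo....#..............#######.ooo
0.524 ooooo..................#######.ooo
0.527 ooooo..................###......oo
0.530 ooooo...........................oo
0.533 oooooo..........................oo
0.536 oooooo..........................oo
0.539 oooooo..........................oo
```

Emit:
{"op": "servo_tool", "data": {
  "motion": [
    {"hand": 0.676, "offset": [4, 0, 3], "twist": 0},
    {"hand": 0.676, "offset": [0.5, 0.5, 12], "twist": 0},
    {"hand": 0.676, "offset": [0, 0, 10], "twist": 0},
    {"hand": 0.676, "offset": [0, 0, 10], "twist": 0},
    {"hand": 0.676, "offset": [0, 0, 8], "twist": 0},
    {"hand": 0.676, "offset": [0, 0, 0], "twist": 0}
  ]
}}

```text
time_s: 32.0
tool_pos: [0.5122, 0.2098, 0.2026]
eef_rot: [-0.004, 1.0, -0.01, 0.006]
ft_force: [-0.9, 0.2, -0.9]
opening: 0.0638
gripper_force: 7.4
```

Emit:
{"op": "servo_tool", "data": {
  "motion": [
    {"hand": 0.676, "offset": [4, 0, 0], "twist": 0},
    {"hand": 0.676, "offset": [4, 0, 0], "twist": 0},
    {"hand": 0.676, "offset": [4, 0, 0], "twist": 0},
    {"hand": 0.676, "offset": [4, 0, 0], "twist": 0},
    {"hand": 0.676, "offset": [2, 0, 0], "twist": 0},
    {"hand": 0.676, "offset": [0, 0, 0], "twist": 0},
    {"hand": 0.676, "offset": [0, 0, 0], "twist": 0}
  ]
}}

```text
time_s: 32.7
tool_pos: [0.4952, 0.2099, 0.2044]
eef_rot: [-0.004, 1.0, -0.01, 0.008]
ft_force: [-0.5, -0.2, -1.8]
opening: 0.0634
gripper_force: 7.4
```

```bash
python3 pl.py | tail -16; python3 st.py
```

```text
0 275 x [ 3.5 12.1 13.3] y [-29.   30.4]
10 250 x [ 4.1 12.7 13.9] y [-28.1  29.9]
20 505 x [ 1.3 10.  14.4] y [-31.7  33.7]
30 1025 x [ 1.1  9.4 16. ] y [-18.5  19.8]
40 799 x [ 0.1 12.3 18.5] y [-13.4  16.2]
50 145 x [17.4 18.  19.5] y [-12.1  14.4]
60 43 x [18.1 18.4 18.6] y [-8.8 10.9]
70 44 x [16.8 17.1 17.5] y [-8.2  4.7]
80 55 x [17.2 17.6 17.9] y [-7.3  4. ]
90 52 x [13.1 18.1 18.4] y [-6.4  9.5]
100 46 x [13.4 18.6 19.1] y [-5.6  9.5]
110 4841 x [-34.7  22.5  47.7] y [-30.6  31.3]
120 81 x [-38.6  15.1  51.9] y [-31.2  18.2]
130 14 x [12.1 40.6 53.3] y [-34.   24.4]
140 8 x [40.2 46.6 53.6] y [-34.2  24.8]
zmax 0.14910283798078788
32.75 q [ 0.202 -0.022  1.85  -0.024  1.302 -1.371] tcp [0.4953 0.2099 0.2044] F [-0.2  0.3 -1.5] op 0.064 gf 7.349493652582169
[[-1.    -0.008  0.016]
 [-0.009  1.    -0.02 ]
 [-0.016 -0.02  -1.   ]] tilt 0.026 az -0.895
```

Emit:
{"op": "servo_tool", "data": {
  "motion": [
    {"hand": 0.676, "offset": [-3, 0, 0], "twist": 0},
    {"hand": 0.676, "offset": [-3, 0, 0], "twist": 0},
    {"hand": 0.676, "offset": [0, 0, 10], "twist": 0},
    {"hand": 0.676, "offset": [0.5, 0.5, 12], "twist": 0},
    {"hand": 0.676, "offset": [0, 0, 6], "twist": 0},
    {"hand": 0.676, "offset": [0, 0, 0], "twist": 0},
    {"hand": 0.676, "offset": [0, 0, 0], "twist": 0}
  ]
}}

```text
time_s: 33.45
tool_pos: [0.5011, 0.2099, 0.1762]
eef_rot: [-0.004, 1.0, -0.01, 0.008]
ft_force: [0.4, -0.9, -1.1]
opening: 0.064
gripper_force: 7.4
```

```bash
python3 pl.py | sed -n 4,14p; python3 st.py
```

```text
0 290 x [ 4.  12.6 13.8] y [-29.   30.6]
10 251 x [ 4.5 13.2 14.4] y [-28.3  29.8]
20 518 x [ 2.1 10.7 15. ] y [-31.9  33.6]
30 1057 x [ 1.7 10.4 17.1] y [-18.7  20.3]
40 778 x [ 1.1 13.7 19.5] y [-13.9  16.5]
50 151 x [18.4 19.2 20.6] y [-12.3  14.6]
60 42 x [19.1 19.5 19.8] y [-7.5 11. ]
70 50 x [18.1 18.5 18.9] y [-8.1  4.6]
80 5146 x [-26.9  29.1  53.1] y [-30.3  31.1]
90 1240 x [-32.4 -12.8  48.7] y [-32.1  22. ]
100 35 x [15.1 15.8 58. ] y [-34.2  21.5]
33.5 q [ 0.2    0.02   1.861 -0.024  1.249 -1.372] tcp [0.5013 0.21   0.1766] F [ 0.1  0.4 -0.8] op 0.0636 gf 7.363118827342987
[[-1.    -0.008  0.016]
 [-0.009  1.    -0.02 ]
 [-0.016 -0.02  -1.   ]] tilt 0.026 az -0.886
```

Emit:
{"op": "servo_tool", "data": {
  "motion": [
    {"hand": 0.676, "offset": [0, 0, 5], "twist": 0},
    {"hand": 0.676, "offset": [0, 0, 5], "twist": 0},
    {"hand": 0.676, "offset": [0, 0.3, 4], "twist": 0},
    {"hand": 0.676, "offset": [0, 0, 0], "twist": 0}
  ]
}}

```text
time_s: 33.9
tool_pos: [0.5008, 0.2098, 0.1615]
eef_rot: [-0.004, 1.0, -0.01, 0.007]
ft_force: [0.1, 0.4, -1.5]
opening: 0.0635
gripper_force: 7.4
```

Emit:
{"op": "servo_tool", "data": {
  "motion": [
    {"hand": 0.676, "offset": [0.3, 0.2, 5], "twist": 0},
    {"hand": 0.676, "offset": [0, 0, 5], "twist": 0},
    {"hand": 0.676, "offset": [0, 0, 4], "twist": 0},
    {"hand": 0.676, "offset": [0, 0, 0], "twist": 0}
  ]
}}

```text
time_s: 34.3
tool_pos: [0.5008, 0.2097, 0.1475]
eef_rot: [-0.004, 1.0, -0.01, 0.007]
ft_force: [-0.8, 0.3, -0.5]
opening: 0.0636
gripper_force: 7.4
```

```bash
python3 pl.py | sed -n 4,11p; python3 st.py
```

```text
0 300 x [ 3.8 12.5 13.8] y [-29.1  30.4]
10 251 x [ 4.6 13.3 14.6] y [-28.2  30.2]
20 530 x [ 2.4 11.1 15.3] y [-31.9  33.7]
30 1039 x [ 2.3 10.6 17.5] y [-18.3  20.4]
40 789 x [ 1.  13.2 19.6] y [-13.6  16.5]
50 2225 x [-20.5  32.6  53.9] y [-25.4  30.4]
60 6256 x [-30.6  18.2  50. ] y [-31.5  28.4]
70 38 x [18.3 18.8 57.8] y [-34.8  23.3]
34.35 q [ 0.2    0.052  1.883 -0.024  1.195 -1.371] tcp [0.501  0.2098 0.1479] F [ 0.2 -0.4 -1.6] op 0.0639 gf 7.362426146864891
[[-1.    -0.008  0.015]
 [-0.009  1.    -0.02 ]
 [-0.015 -0.02  -1.   ]] tilt 0.025 az -0.933
```

Emit:
{"op": "servo_tool", "data": {
  "motion": [
    {"hand": 0.676, "offset": [0, 0, 2], "twist": 0},
    {"hand": 0.676, "offset": [0, 0, 1], "twist": 0},
    {"hand": 0.676, "offset": [0, 0, 0], "twist": 0}
  ]
}}

```text
time_s: 34.65
tool_pos: [0.5022, 0.2099, 0.1466]
eef_rot: [-0.004, 1.0, -0.01, 0.009]
ft_force: [-0.7, -0.9, 4.0]
opening: 0.0642
gripper_force: 8.5
```

Emit:
{"op": "servo_tool", "data": {
  "motion": [
    {"hand": 0.676, "offset": [0, 0, 1], "twist": 0},
    {"hand": 0.676, "offset": [0, 0, 0], "twist": 0}
  ]
}}

```text
time_s: 34.85
tool_pos: [0.5028, 0.21, 0.1465]
eef_rot: [-0.004, 1.0, -0.01, 0.01]
ft_force: [-0.4, -0.3, 7.0]
opening: 0.0638
gripper_force: 9.2
```

Emit:
{"op": "servo_tool", "data": {
  "motion": [
    {"hand": 0.676, "offset": [0, 0, 1], "twist": 0},
    {"hand": 0.676, "offset": [0, 0, 0], "twist": 0}
  ]
}}

```text
time_s: 35.05
tool_pos: [0.5035, 0.21, 0.1463]
eef_rot: [-0.004, 1.0, -0.01, 0.01]
ft_force: [-0.2, -0.1, 9.6]
opening: 0.0635
gripper_force: 9.8
```

Emit:
{"op": "servo_tool", "data": {
  "motion": [
    {"hand": 0.676, "offset": [0, 0, -2], "twist": 0},
    {"hand": 0.72, "offset": [0, 0, 0], "twist": 0},
    {"hand": 0.8, "offset": [0, 0, 0], "twist": 0},
    {"hand": 1, "offset": [0, 0, 0], "twist": 0},
    {"hand": 1, "offset": [0, 0, 0], "twist": 0},
    {"hand": 1, "offset": [0, 0, 0], "twist": 0},
    {"hand": 1, "offset": [0, 0, 0], "twist": 0}
  ]
}}

```text
time_s: 35.75
tool_pos: [0.5012, 0.2098, 0.1452]
eef_rot: [-0.004, 1.0, -0.01, 0.008]
ft_force: [0.8, -0.5, 0.3]
opening: 0.0939
gripper_force: 0.0
```

```bash
python3 st.py; python3 pl.py | sed -n 1,11p
```

```text
35.75 q [ 0.2    0.056  1.885 -0.024  1.19  -1.371] tcp [0.5012 0.2098 0.1452] F [ 0.8 -0.5  0.3] op 0.0939 gf 0.0
[[-1.    -0.008  0.015]
 [-0.009  1.    -0.02 ]
 [-0.015 -0.02  -1.   ]] tilt 0.025 az -0.912
-30 1024 x [ 3.9 10.5 15.9] y [-32.8  32.1]
-20 380 x [ 5.7 14.8 16.3] y [-31.4  31.1]
-10 326 x [ 5.5 14.5 16.4] y [-30.6  30.5]
0 275 x [ 5.8 14.7 16.5] y [-29.8  30.5]
10 242 x [ 5.8 14.8 16.5] y [-28.8  30.1]
20 546 x [ 3.2 11.4 16.5] y [-32.2  33.7]
30 1282 x [ 2.2 10.7 17.8] y [-17.4  18.4]
40 494 x [ 1.5 16.6 19.8] y [-14.4  16.4]
50 8448 x [-28.7  23.7  52.1] y [-30.8  29.6]
60 209 x [-33.8 -12.6  56.8] y [-32.1  18.6]
70 42 x [16.6 16.8 58.4] y [-34.4  22.9]
```

The pliers settled upright. I retreat straight up and verify.

Emit:
{"op": "servo_tool", "data": {
  "motion": [
    {"hand": 1, "offset": [0, 0, -10], "twist": 0},
    {"hand": 1, "offset": [0, 0.5, -30], "twist": 0},
    {"hand": 1, "offset": [0, 1, -45], "twist": 0},
    {"hand": 1, "offset": [0, 0, -45], "twist": 0},
    {"hand": 1, "offset": [35, 0, -25], "twist": 0},
    {"hand": 1, "offset": [45, 0, 0], "twist": 0},
    {"hand": 1, "offset": [15, 0, 0], "twist": 0},
    {"hand": 1, "offset": [0, 0, 0], "twist": 0},
    {"hand": 1, "offset": [0, 0, 0], "twist": 0}
  ]
}}

```text
time_s: 36.7
tool_pos: [0.4043, 0.2136, 0.2996]
eef_rot: [-0.004, 1.0, -0.01, 0.009]
ft_force: [0.4, -0.8, -0.5]
opening: 0.0938
gripper_force: 0.0
```

```bash
python3 st.py
python3 - <<'E'
from h import *
p,d,c=grab('wrist');W=cloud(d,c);hs=cv2.cvtColor(p,cv2.COLOR_BGR2HSV)
r=((hs[...,0]<8)|(hs[...,0]>172))&(hs[...,1]>140)&(W[...,2]>.10)&(W[...,2]<.2)
k,l,st,ce=cv2.connectedComponentsWithStats(r.astype(np.uint8))
for j in range(1,k):
    if st[j,4]>40:
        P=W[l==j];T=P[P[:,2]>P[:,2].max()-.012];B=P[P[:,2]<P[:,2].min()+.02];print('handle zmax',P[:,2].max().round(4),'top',T.mean(0).round(4),'low',B.mean(0).round(4))
# compare top view before/after around bystanders and fixture
p0,d0,c0=load('top');p1,d1,c1=grab('top')
df=(cv2.absdiff(p0,p1).max(-1)>40).astype(np.uint8);n,l,st,ce=cv2.connectedComponentsWithStats(df)
for j in range(1,n):
    if st[j,4]>12: print('changed',st[j],)
m=slice(150,215),slice(305,370)
W1=cloud(d1,c1);n=np.array([-.3491,.3495,.8695]);h=(W1-[.6208,-.2544,.082])@n
W0=cloud(d0,c0);q=(hs[...,0]*0)
F=W1[m][(abs(h[m])<.003)];print('flange plane dist now',np.median(((W1[160:206,313:358]-[.6208,-.2544,.082])@n)[abs(((W1[160:206,313:358]-[.6208,-.2544,.082])@n))<.004]))
E
```

```text
36.7 q [ 0.252 -0.298  1.92  -0.023  1.508 -1.326] tcp [0.4043 0.2136 0.2996] F [ 0.4 -0.8 -0.5] op 0.0938 gf 0.0
[[-1.    -0.008  0.017]
 [-0.009  1.    -0.02 ]
 [-0.017 -0.02  -1.   ]] tilt 0.026 az -0.847
handle zmax 0.1718 top [0.4909 0.1813 0.1683] low [0.4881 0.1824 0.1307]
handle zmax 0.1719 top [0.4905 0.2391 0.1686] low [0.4877 0.2383 0.1291]
changed [334 170   7   4  19]
changed [328 175   8   7  18]
changed [344 178   5   7  19]
changed [336 182   8  10  22]
changed [222 229  23  22 122]
changed [   0  246  143  122 5236]
changed [103 265   6   3  13]
changed [ 73 272   6  19  45]
changed [   5  306   39   54 1134]
changed [ 46 346  23  24 174]
changed [ 16 361  16  22 118]
changed [ 88 369  16  51 307]
changed [194 381  30  13 264]
flange plane dist now -7.793593180432346e-05
```

```bash
python3 -c "
from h import *
print(order.finish_job())"
```

```text
the job is handed in; nothing more can be done
None
```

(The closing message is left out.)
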